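# Hook the sample carriers out of the cold tank

### The arm

A 6-joint arm with a two-finger parallel gripper is mounted at the origin on the work surface. World frame = base frame: x ahead of the robot, y to its left, z up, the work surface at z = 0. Lengths are in mm, angles in rad, forces in N, time in s.
With the tool pointing down it reaches from about 350 to 775 mm from the base axis. Payload 7.3 kg.
Tool frame: the origin (TCP) lies at the very end of the fingers, on their centre line; the grasp point (between the pads) lies 19 mm behind it; z points along the fingers, y is the line along which they close (so a half turn about z gives the same grasp; the last joint's range is limited). The gripper opens to 92 mm and grips with 3 to 60 N. Pads are 19 mm wide; open, the fingers measure 130 mm over their backs; the gripper's body (75 mm by 190 mm) begins 47 mm behind the grasp point.
Start: joints at [1.081, 0.342, 1.524, -0, 1.275, -0.146], TCP at [176.946, 494.302, 226.741] pointing down, gripper open.
Joint ranges: [-2.53, 2.53], [-0.77, 2.02], [0.04, 2.7], [-1, 4.14], [0.28, 2.66], [-3.11, 3.11]. Speed limits (rad/s): [2.57, 2.57, 3.14, 3.14, 3.14, 3.14].

### API

Orientations are given as [roll, pitch, yaw] about the fixed x, y, z axes, in that order (R = Rz(yaw) Ry(pitch) Rx(roll)).
In Python, from plant import get_obs, vision, workorder gives the robot as it stands.
- The arm moves only by the shell command python3 -m pendant 'ROWS' [OPENING]. ROWS is a JSON object of lists of equal length, an entry for each row: "dp": the shift along the tool's x, y, z in m, a list of three; "rotation": the turn, a rotation vector about the tool's x, y, z in rad, a list of three. A call has 1 to 8 rows; each row is the pose to reach, as a shift and turn from the pose commanded when the call began, along the tool's axes at that moment; what a row does not reach only later rows make up. A row lasts 1/8 s, in which the tool goes at most 62.5 mm and 10.7 degrees, less where a joint would pass 70% of its speed; a pose out of reach is approached as far as the arm can. A call with a gripper value outside its range is refused whole. OPENING is the finger opening in m, from 0 to 0.0918, set as the call begins (- or left out, the last holds). The fingers move at their own pace and stop on an object; the grip force is fixed at half the most. Time passes only in rows, so rows that repeat a pose let the fingers close. It gives the time, the measured TCP pose, the force, the opening and the grip force at its end, in the units of the state.
- get_obs(): the state, without advancing time (a new reading comes with each control period).
- vision.capture(name): name is "scene" or "top" or "wrist"; returns a dict with "pixels" (400x640x3 uint8, red, green, blue), "vfov" (degrees; the focal length in pixels is half the picture's height over the tangent of half this angle, whatever the lens; pixels are square), "cx", "cy" (the principal point, pixels), "pose" (4x4, takes a point from camera to world coordinates); the wrist camera has in their place "T_tool_cam" (4x4, takes a point from camera to tool coordinates, whose origin is the TCP and whose axes are the flange's). Camera axes: x right, y up, looking along -z (the intrinsics and any distortion apply to the point x, -y, -z); pixel columns grow to the right and rows downward; lengths in mm; the calibration is good to about 2 mm. A picture is of the moment at which its call begins: read the wrist's pose just before it. There is no depth.
- workorder.close_job(): hands the job in; it is judged then, once.
The state is a dict: "time": time; "joint_positions": joint angles; "dq": joint speeds; "tau": joint torques, N m; "tool_pos": TCP position; "tcp_rot": TCP orientation; "contact_force": force on the tool from outside, world axes, zero at the start; "moment": the same for the moment, N m; "grip_width": finger opening in mm; "finger_force": force on a finger pad.
Only numpy, scipy, OpenCV 4.12 (cv2) and the standard library are available. Lean on these libraries where they do the work, as an engineer would, in place of code of your own. Each camera call takes 0.05 s, during which the arm holds its last target. There are 200 camera calls.

### The job

Squeeze in the orange and the white snap tab of the tank's blue cover, lift the cover off and lay it flat, plug side down, on the bench clear of the tank. Then take the hook rod from its stand and with it fetch every sample carrier hanging deep in the tank (two or three of them), standing each one upright on the floor of its own bay in the orange tray, any bay. Finally hang the rod back upright by its collar in the stand's fork and refit the cover on the tank, orange tab towards the orange strip, flat and snapped home; leave the other things on the bench where they are.

Things in the scene. Friction and masses are not known exactly. Their poses are not given: they have to be found in the camera images.
- tank: fixed tall narrow white tank, outside 92 (its x) x 248 (y) x 180 high, inside 76 x 232, floor 6 thick. Origin under its centre; -x face (orange strip) is the front; a small window under the rim in each long wall takes the cover's snaps. Deep inside two ledges along y, tops 44 above the underside, gap 49: carriers hang on them by their flanges, in a row along y, too deep for the gripper
- cover: loose blue cover, 0.28 kg: plate 92 x 248 x 8 (14 to 22 above the origin) over a plug 70 x 226 (lowest 6: 65 x 220), 3 clearance in the tank's mouth. Origin: centre of the plug's underside; 0 on the bench, 166 above the tank's origin when seated, axes as the tank's. On top two snap tabs facing each other, orange at -x, white at +x
- tab (a joint): inward travel in m of the orange front snap tab: 0 at rest (its snap 4 mm under the rim of the tank's long wall, holding the cover down) to 0.007 pressed fully in; free from about 0.005. Spring: 1.8 N to start, 4.2 N fully in
- tab_rear (a joint): the same for the white tab on the +x side: inward travel 0 to 0.007, same spring
- tab_face (a point): middle of the tab's outer face: 32 to -x and 37 above the cover's origin; tab 36 long in y, top at 52. Pinch both tabs together from above (64 wide, 50 with both fully in) to free the snaps, then lift straight up; to refit, lower with the tabs pinched in and let go. The bench to the robot's left (x 0.43, y 0.37) is clear to lay it on
- tab_rear_face (a point): middle of the white tab's outer face, 32 to +x and 37 above the cover's origin
- rod: loose hook rod, 0.16 kg. Origin: on its axis, underside of its black collar (26 square, 6 thick), by which it hangs in the stand. Above, a yellow handle 16 x 16, from 6 to 64 above the origin, sides along x and y. Below, a rod 7 thick down to a J hook pointing to +x: saddle centre line at 118 below the origin from the axis to 22 out, then the tip turns up, top 102.5 below the origin
- hook_saddle (a point): middle of the hook's saddle on its centre line: 11 out along the rod's x and 118 below its origin (top face 3.5 higher); the clear gap between rod and tip is 15
- stand: fixed fork stand of the rod, base 110 x 80 x 10, 135 high; a slot 14 wide along its x between two prongs, from x = -50 (open end) to +35 (post, on its +x side). Origin under its centre
- stand_rest (a point): centre of the fork's top between the prongs, 135 above the stand's underside and 20 to its -x: the rod's origin is here when it hangs in the fork (hook towards the post at the start). Rod and hook pass down through the slot when the hook lies along it
- tray: loose orange tray, 0.8 kg, 215 (its x) x 78 x 30 high, walls and floor 5, three bays of 65 x 68 side by side along x, divided by lower walls (26 high). Origin under its centre
- tray_bay0 (a point): centre of bay 0's floor, -70 along the tray's x, 5 above its underside
- tray_bay1 (a point): centre of bay 1's floor, 0 along the tray's x, 5 above its underside
- tray_bay2 (a point): centre of bay 2's floor, 70 along the tray's x, 5 above its underside
- carrier_a: round blue sample carrier with yellow tube caps, about 0.12 kg, may be absent: body 42 across and 34 tall, white flange 60 across (34 to 38 above the underside), caps up to 42, wire bail in its x-z plane: legs at x = +-25 up to 58, then sloping to a peak 80 above the underside; wire 5 thick. Origin: centre of its underside, 10 above the tank's underside while it hangs in the tank
- carrier_a_apex (a point): peak of the bail of carrier_a (wire centre, 80 above its underside); the hook goes under it across the bail, along the carrier's y
- carrier_b: round green sample carrier with yellow tube caps, about 0.12 kg, may be absent: body 42 across and 34 tall, white flange 60 across (34 to 38 above the underside), caps up to 42, wire bail in its x-z plane: legs at x = +-25 up to 58, then sloping to a peak 80 above the underside; wire 5 thick. Origin: centre of its underside, 10 above the tank's underside while it hangs in the tank
- carrier_b_apex (a point): peak of the bail of carrier_b (wire centre, 80 above its underside); the hook goes under it across the bail, along the carrier's y
- carrier_c: round red sample carrier with yellow tube caps, about 0.12 kg, may be absent: body 42 across and 34 tall, white flange 60 across (34 to 38 above the underside), caps up to 42, wire bail in its x-z plane: legs at x = +-25 up to 58, then sloping to a peak 80 above the underside; wire 5 thick. Origin: centre of its underside, 10 above the tank's underside while it hangs in the tank
- carrier_c_apex (a point): peak of the bail of carrier_c (wire centre, 80 above its underside); the hook goes under it across the bail, along the carrier's y
- boxes_low: stack of two cardboard cryo boxes (blue, yellow), 130 x 130 x 104, origin under its centre; bystander, leave alone
- reagent_jar: small capped jar, 52 across, 75 tall, origin under its centre; bystander, leave alone
- pipette: black electric pipette lying along its x, 230 long, 27 high, origin on the bench below it; bystander, leave alone
- tip_rack: clear tip rack with blue top, 90 x 125 x 49, origin under its centre; bystander, leave alone
Not all that is in view belongs to the job. Of the things that look like the rod, the smaller one is meant.

How it is judged:
By the outcome, as a careful person would: the job done as asked, in the order asked, and still so for the second after the job is handed in, with the robot touching nothing.
Of carrier_a, carrier_b, carrier_c only 2 to 3 are there at a start; the rules pass over those that are not, and their reading is None.
At some moment in a run one of cover, tray may be knocked a few centimetres aside while the robot is not near it.
Once in a run the grip may slacken for a moment while it holds something.
It also fails if it takes over 210 s, if anything falls off the work surface, if the arm or the gripper's body presses on something with over 40 N, if the wrist force passes 120 N, or if a joint passes its speed limit or range.

## Working session

There is one attempt and no reset: what is moved stays moved. The work goes in short steps, Python scripts to look and compute and a shell command to move; the robot and the scene stay as the last step left them, time stands still between calls to the robot, and variables do not carry over. Pictures are saved under pics/ and viewed, at most 14 in all, crops included, and the job is handed in when it is done.

```bash
ls; mkdir -p pics
cat > h.py <<'E'
import numpy as np, cv2
from plant import get_obs, vision
def cap(n,fn=None):
    o=get_obs(); c=vision.capture(n); c['o']=o
    if fn: cv2.imwrite(fn,c['pixels'][:,:,::-1])
    return c
E
python3 - <<'E'
from h import *
print(get_obs())
for n in ['scene','top']:
    c=cap(n,f'pics/{n}0.png'); np.save(f'{n}0.npy',c,allow_pickle=True)
    print({k:v for k,v in c.items() if k not in('pixels','o')})
c=cap('wrist');print({k:v for k,v in c.items() if k not in('pixels','o')})
E
```

```text
pics
{'time': 0.0, 'joint_positions': array([ 1.08098006e+00,  3.42748454e-01,  1.52502859e+00, -1.78166841e-05,
        1.27540880e+00, -1.46019126e-01]), 'dq': array([-0.00115118, -0.00111488,  0.00144061,  0.00016826,  0.00037309,
       -0.00012628]), 'tau': array([-2.57998554e-04, -4.31251216e+01, -2.44212878e+01,  7.19343591e-02,
        5.59485366e-02, -1.47215346e-04]), 'tool_pos': array([176.75425463, 493.90826859, 226.02757904]), 'tcp_rot': array([-3.14001394e+00, -2.14954137e-04,  2.79780054e+00]), 'contact_force': array([-0.42547424,  0.273739  , -0.35989969]), 'moment': array([ 0.00604199, -0.01039202, -0.03908223]), 'finger_force': 0.0, 'grip_width': 91.95918235549614}
{'vfov': 51.410838114002644, 'cx': 323.06696522507406, 'cy': 196.71367297315467, 'pose': array([[ 4.22895999e-01, -6.06002660e-01,  6.73735668e-01,
         1.23644144e+03],
       [ 9.05917261e-01,  3.00570323e-01, -2.98280734e-01,
        -4.13640854e+02],
       [-2.17460298e-02,  7.36490500e-01,  6.76098257e-01,
         9.43941614e+02],
       [ 0.00000000e+00,  0.00000000e+00,  0.00000000e+00,
     
[... 188 characters left out ...]
2e+02],
       [-9.99027064e-01, -3.44279047e-02, -2.75616676e-02,
        -7.64611520e+01],
       [-3.28985573e-02,  1.65576258e-01,  9.85648105e-01,
         1.43938180e+03],
       [ 0.00000000e+00,  0.00000000e+00,  0.00000000e+00,
         1.00000000e+00]])}
{'vfov': 60.259837465326456, 'cx': 317.6821515093432, 'cy': 197.61385528014574, 'T_tool_cam': array([[ 7.15323113e-04,  9.67164718e-01,  2.54149358e-01,
         6.77078725e+01],
       [ 9.99999660e-01, -7.96202203e-04,  2.15368669e-04,
         3.48105730e-01],
       [ 4.10651257e-04,  2.54149117e-01, -9.67164959e-01,
        -1.58590767e+02],
       [ 0.00000000e+00,  0.00000000e+00,  0.00000000e+00,
         1.00000000e+00]])}
```

View pics/top0.png

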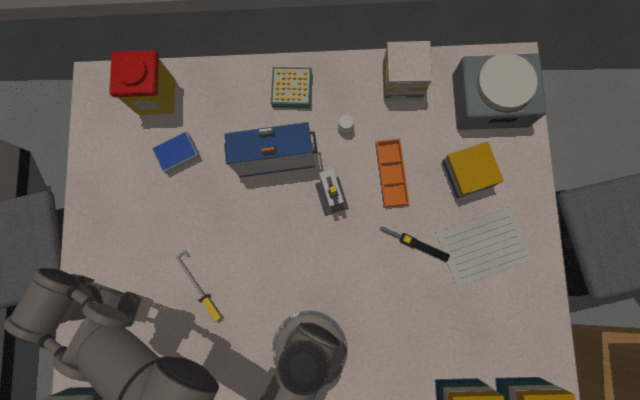

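View pics/scene0.png

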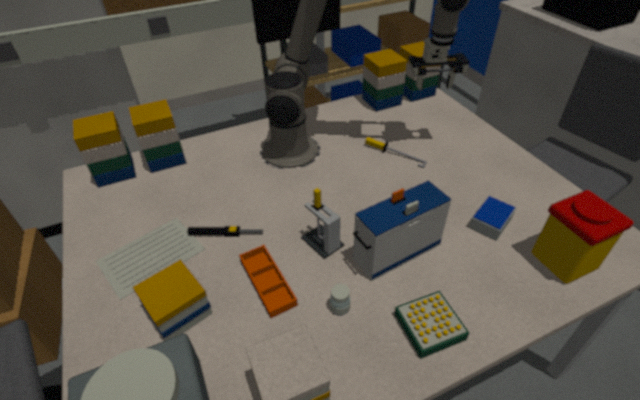

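The top view shows the tank with its blue cover at about (270,148), the stand with a rod at (333,192), and the tray at (392,172). There are two rod candidates: the short one hanging in the stand at (333,190), and a long one lying on the bench at (200,288). The smaller one in the stand fits. I'll confirm that in a crop and measure.

```bash
cat >> h.py <<'E'
def f_of(c): return 200/np.tan(np.radians(c['vfov']/2))
def campose(c):
    if 'pose' in c: return c['pose']
    from scipy.spatial.transform import Rotation as R
    T=np.eye(4);T[:3,:3]=R.from_euler('xyz',c['o']['tcp_rot']).as_matrix();T[:3,3]=c['o']['tool_pos']
    return T@c['T_tool_cam']
def px2z(c,uv,z):
    """pixels -> world points on plane z"""
    uv=np.atleast_2d(np.array(uv,float));f=f_of(c);P=campose(c)
    d=np.c_[(uv[:,0]-c['cx'])/f,-(uv[:,1]-c['cy'])/f,-np.ones(len(uv))]@P[:3,:3].T
    return P[:3,3]+d*((z-P[2,3])/d[:,2])[:,None]
def proj(c,X):
    P=np.linalg.inv(campose(c));q=np.atleast_2d(X)@P[:3,:3].T+P[:3,3];f=f_of(c)
    return np.c_[c['cx']+f*q[:,0]/-q[:,2],c['cy']-f*q[:,1]/-q[:,2]]
def mask(c,col):
    h=cv2.cvtColor(c['pixels'],cv2.COLOR_RGB2HSV).astype(int);H,S,V=h[...,0],h[...,1],h[...,2]
    return {'blue':(H>98)&(H<125)&(S>110)&(V>50),'orange':(H>3)&(H<17)&(S>150)&(V>90),'yellow':(H>18)&(H<32)&(S>130)&(V>100)}[col].astype(np.uint8)
def blobs(m,amin=8,win=None):
    n,l,s,ce=cv2.connectedComponentsWithStats(m)
    out=[]
    for i in range(1,n):
        if s[i,4]>=amin and (win is None or (win[0]<ce[i][0]<win[1] and win[2]<ce[i][1]<win[3])):
            pts=np.argwhere(l==i)[:,::-1].astype(np.float32);out.append((s[i,4],ce[i],pts))
    return out
def rect(c,pts,z):
    """min-area rect of blob on plane z: centre, size, angle of long side"""
    w=px2z(c,pts,z)[:,:2].astype(np.float32);(x,y),(a,b),t=cv2.minAreaRect(w)
    if a<b:a,b,t=b,a,t+90
    return np.array([x,y]),(a,b),((t+90)%180)-90
E
python3 - <<'E'
from h import *
c=np.load('top0.npy',allow_pickle=True).item()
im=c['pixels'][110:325,170:420,::-1];cv2.imwrite('pics/crop1.png',cv2.resize(im,None,fx=2.75,fy=2.75,interpolation=cv2.INTER_CUBIC))
w=(150,420,100,240)
for a,ce,p in blobs(mask(c,'blue'),30,w): print('blue',a,ce,rect(c,p,188),px2z(c,[ce],188))
for a,ce,p in blobs(mask(c,'orange'),8,w): print('or',a,ce,rect(c,p,30),px2z(c,[ce],210))
for a,ce,p in blobs(mask(c,'yellow'),3,w): print('ye',a,ce,px2z(c,[ce],199))
E
```

```text
blue 2164 [267.75739372 142.88817006] (array([605.00378418,  95.782341  ]), (245.47543334960938, 87.40457153320312), -84.23765420913696) [[604.08754708  94.99484321 188.        ]]
blue 869 [173.69275029 150.89528193] (array([591.08630371, 369.3168335 ]), (103.9386978149414, 72.8262710571289), -64.46911430358887) [[590.79655875 369.45521241 188.        ]]
or 1539 [392.0188434 173.4977258] (array([ 541.39654541, -279.51959229]), (215.3070831298828, 78.08019256591797), 4.389486789703369) [[ 495.12053172 -254.05844632  210.        ]]
or 27 [267.18518519 148.92592593] (array([632.93603516, 117.7664032 ]), (35.82300567626953, 6.727330684661865), 87.76853942871094) [[579.51078874  93.80977116 210.        ]]
ye 31 [332.48387097 188.61290323] [[460.4220868  -87.16878863 199.        ]]
ye 42 [406.95238095 238.64285714] [[ 313.55584127 -285.89397616  199.        ]]
```

View pics/crop1.png

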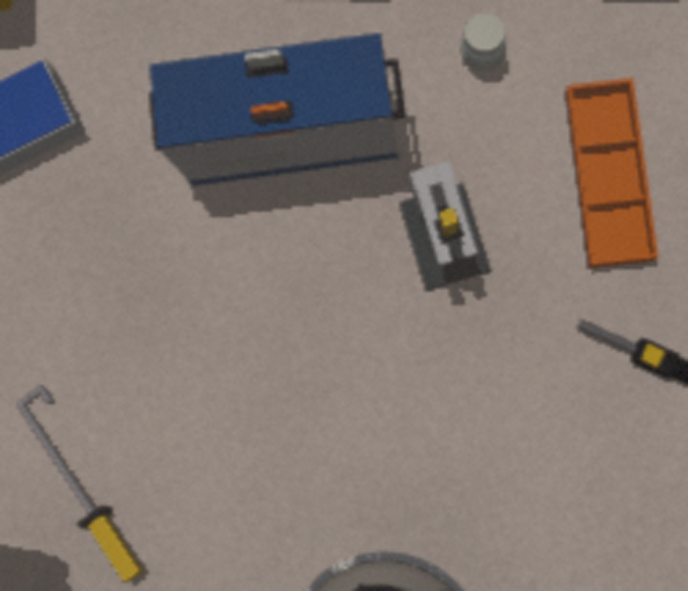

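The crop confirms it. The rod in the stand (handle at about (332,189)) is the smaller one, and the one lying at about (200,288) is the long decoy. Orange tab is on the side nearest the robot. Next I'll move above the cover tabs.

```bash
cat >> h.py <<'E'
from scipy.spatial.transform import Rotation as Rn
def plan(xyz,yaw_deg):
    """how far to go: dp (m) and rotvec in present tool axes"""
    o=get_obs();R0=Rn.from_euler('xyz',o['tcp_rot']);R1=Rn.from_euler('xyz',[np.pi,0,np.radians(yaw_deg)])
    dp=R0.inv().apply(np.array(xyz)-o['tool_pos'])/1e3
    print('dp',dp.round(4).tolist(),'rot',(R0.inv()*R1).as_rotvec().round(4).tolist(),'t',round(o['time'],2))
def st():
    o=get_obs();print('t',round(o['time'],2),'pos',o['tool_pos'].round(1),'rot',np.degrees(o['tcp_rot']).round(2),'F',o['contact_force'].round(1),'w',round(o['grip_width'],1),'ff',round(o['finger_force'],1))
E
python3 -c "
from h import *
plan([604,96,330],95.8)"
```

```text
dp [-0.5363, -0.2308, -0.1036] rot [-0.0011, 0.0005, 1.1257] t 0.15
```

```bash
python3 -m pendant '{"dp":[[0,0,-0.06],[-0.04,-0.02,-0.104],[-0.536,-0.231,-0.104],[-0.536,-0.231,-0.104],[-0.536,-0.231,-0.104],[-0.536,-0.231,-0.104],[-0.536,-0.231,-0.104],[-0.536,-0.231,-0.104]],"rotation":[[0,0,0],[0,0,0.2],[0,0,1.126],[0,0,1.126],[0,0,1.126],[0,0,1.126],[0,0,1.126],[0,0,1.126]]}' 0.0918
python3 -c "
from h import *
plan([604,96,330],95.8)"
```

```text
time: 1.15
tool_pos: [484.3, 205.9, 330.5]
tcp_rot: [-3.141, -0.0, 1.67]
contact_force: [0.7, 1.3, 0.2]
grip_width: 91.7
finger_force: 0.0
dp [-0.1212, 0.1083, 0.0005] rot [-0.0002, -0.0003, -0.0025] t 1.15
```

```bash
python3 -m pendant '{"dp":[[-0.1,0.09,0],[-0.1,0.09,0],[-0.1,0.09,0],[-0.1,0.09,0],[-0.1,0.09,0]],"rotation":[[0,0,0],[0,0,0],[0,0,0],[0,0,0],[0,0,0]]}' 0.0918
python3 -c "
from h import *
c=cap('wrist','pics/w1.png')
st()
for a,ce,p in blobs(mask(c,'blue'),300): print('blue',a,ce,rect(c,p,188))
for a,ce,p in blobs(mask(c,'orange'),20): print('or',a,ce,px2z(c,[ce],213),rect(c,p,218))
plan([604,96,330],95.8)"
```

```text
time: 1.78
tool_pos: [581.8, 118.4, 331.0]
tcp_rot: [-3.142, -0.0, 1.673]
contact_force: [-0.3, 0.2, 0.5]
grip_width: 92.1
finger_force: 0.0
t 1.82 pos [581.8 118.6 331.2] rot [ 1.7998e+02 -2.0000e-02  9.5900e+01] F [-0.3  0.7 -0.1] w 91.4 ff 0.0
blue 16706 [342.0935592  155.66473123] (array([602.52233887, 133.37002563]), (170.0792236328125, 89.17183685302734), -84.08733701705933)
blue 2685 [339.00633147 307.82458101] (array([617.12799072,  -5.56330109]), (88.59832000732422, 40.374244689941406), 6.534668445587158)
or 387 [310.03875969 218.46511628] [[578.26422497  95.28265158 213.        ]] (array([578.21557617,  96.97893524]), (40.03033447265625, 6.709186553955078), -84.57376194000244)
dp [-0.0247, 0.0197, 0.0012] rot [0.0004, -0.0003, 0.0017] t 1.82
```

View pics/w1.png

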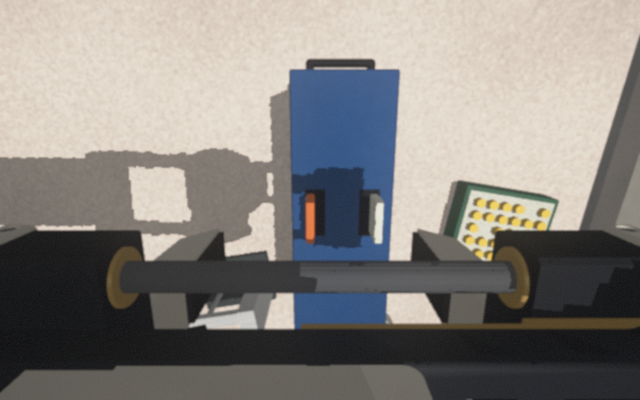

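Orange tab at (310,218), white tab at (376,218). I'll centre over them and look closer.

```bash
python3 -m pendant '{"dp":[[-0.0225,0.0225,0.02],[-0.0225,0.0225,0.02],[-0.0225,0.0225,0.02],[-0.0225,0.0225,0.02],[-0.0225,0.0225,0.02]],"rotation":[[0,0,0],[0,0,0],[0,0,0],[0,0,0],[0,0,0]]}' 0.0918
python3 -c "
from h import *
c=cap('wrist','pics/w2.png')
st()
for a,ce,p in blobs(mask(c,'orange'),20): print('or',a,ce,p.min(0),p.max(0),rect(c,p,218))
h=cv2.cvtColor(c['pixels'],cv2.COLOR_RGB2HSV).astype(int)
m=((h[...,1]<60)&(h[...,2]>120)).astype(np.uint8)
for a,ce,p in blobs(m,100,(300,450,120,280)): print('wh',a,ce,p.min(0),p.max(0),rect(c,p,218))
for r in (170,190): print(''.join('%d:%s '%(u,tuple(c['pixels'][r,u])) for u in range(270,370,3)))
plan([606.5,98.5,260],95.9)"
```

```text
time: 2.45
tool_pos: [607.2, 97.6, 311.5]
tcp_rot: [3.14, -0.0, 1.673]
contact_force: [0.3, -0.5, 0.9]
grip_width: 91.7
finger_force: 0.0
t 2.5 pos [607.2  97.5 311.3] rot [ 1.7995e+02 -1.0000e-02  9.5820e+01] F [-0.8  0.3 -0.8] w 91.9 ff 0.0
or 487 [279.96303901 198.21149897] [274. 174.] [286. 223.] (array([579.44732666,  95.66029358]), (38.37900924682617, 8.357468605041504), -83.94148874282837)
wh 347 [353.1556196  200.71757925] [349. 179.] [358. 223.] (array([634.6484375 ,  99.41746521]), (34.63488006591797, 6.022658824920654), -84.92172050476074)
270:(np.uint8(59), np.uint8(92), np.uint8(137)) 273:(np.uint8(63), np.uint8(94), np.uint8(141)) 276:(np.uint8(44), np.uint8(51), np.uint8(65)) 279:(np.uint8(44), np.uint8(45), np.uint8(49)) 282:(np.uint8(43), np.uint8(42), np.uint8(45)) 285:(np.uint8(48), np.uint8(47), np.uint8(52)) 288:(np.uint8(48), np.uint8(46), np.uint8(51)) 291:(np.uint8(41), np.uint8(44), np.uint8(49)) 294:(np.uint8(47), np.uint8(44), np.uint8(51)) 297:(np.uint8(51), np.uint8(66), np.uint8(93)) 300:(np.uint8(57), np.uint8(89), np.uint8(135)) 303:(np.uint8(55), np.u
[... 2045 characters left out ...]
.uint8(81)) 333:(np.uint8(37), np.uint8(54), np.uint8(78)) 336:(np.uint8(33), np.uint8(35), np.uint8(40)) 339:(np.uint8(34), np.uint8(34), np.uint8(40)) 342:(np.uint8(35), np.uint8(34), np.uint8(36)) 345:(np.uint8(56), np.uint8(56), np.uint8(56)) 348:(np.uint8(112), np.uint8(111), np.uint8(105)) 351:(np.uint8(131), np.uint8(130), np.uint8(122)) 354:(np.uint8(132), np.uint8(131), np.uint8(123)) 357:(np.uint8(126), np.uint8(125), np.uint8(118)) 360:(np.uint8(58), np.uint8(68), np.uint8(86)) 363:(np.uint8(49), np.uint8(61), np.uint8(81)) 366:(np.uint8(55), np.uint8(65), np.uint8(85)) 369:(np.uint8(71), np.uint8(77), np.uint8(90)) 
dp [0.001, -0.0007, 0.0513] rot [0.0009, -0.0001, -0.0013] t 2.5
```

View pics/w2.png

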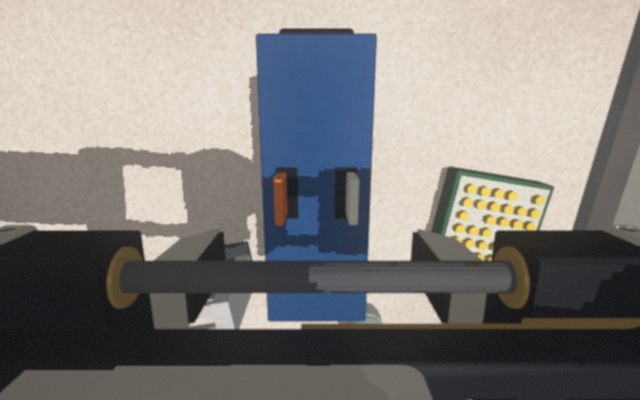

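Tabs at (280,198) and (353,200), midpoint (607.0, 97.5), with the TCP right over it. I'll descend and pinch.

```bash
python3 -m pendant '{"dp":[[0,0,0.06],[0,0,0.1],[0,0,0.119],[0,0,0.119],[0,0,0.119]],"rotation":[[0,0,0],[0,0,0],[0,0,0],[0,0,0],[0,0,0]]}' 0.0918
python3 -m pendant '{"dp":[[0,0,0],[0,0,0],[0,0,0],[0,0,0],[0,0,0],[0,0,0],[0,0,0],[0,0,0]],"rotation":[[0,0,0],[0,0,0],[0,0,0],[0,0,0],[0,0,0],[0,0,0],[0,0,0],[0,0,0]]}' 0.03
```

```text
time: 3.12
tool_pos: [608.0, 97.2, 193.0]
tcp_rot: [3.14, 0.0, 1.672]
contact_force: [0.5, -0.0, 0.4]
grip_width: 92.0
finger_force: 0.0
time: 4.12
tool_pos: [607.1, 97.0, 192.4]
tcp_rot: [-3.141, -0.0, 1.672]
contact_force: [-3.2, -0.5, 5.9]
grip_width: 47.9
finger_force: 30.0
```

```bash
python3 -m pendant '{"dp":[[0,0,-0.005],[0,0,-0.015],[0,0,-0.03],[0,0,-0.05],[0,0,-0.07],[0,0,-0.09],[0,0,-0.09],[0,0,-0.09]],"rotation":[[0,0,0],[0,0,0],[0,0,0],[0,0,0],[0,0,0],[0,0,0],[0,0,0],[0,0,0]]}' 0.03
python3 -c "
from h import *
plan([430,370,282],95.8);plan([430,370,60],95.8)"
```

```text
time: 5.12
tool_pos: [607.1, 97.0, 281.1]
tcp_rot: [-3.141, -0.0, 1.672]
contact_force: [-0.4, -0.2, -3.2]
grip_width: 47.8
finger_force: 30.0
dp [0.2894, -0.1487, -0.0007] rot [-0.0009, -0.0001, -0.0002] t 5.12
dp [0.2894, -0.1485, 0.2213] rot [-0.0009, -0.0001, -0.0002] t 5.12
```

```bash
python3 -m pendant '{"dp":[[0.03,-0.015,0],[0.075,-0.04,0],[0.13,-0.067,0],[0.18,-0.093,0],[0.23,-0.118,0],[0.27,-0.139,0],[0.289,-0.1485,0],[0.289,-0.1485,0]],"rotation":[[0,0,0],[0,0,0],[0,0,0],[0,0,0],[0,0,0],[0,0,0],[0,0,0],[0,0,0]]}'
python3 -m pendant '{"dp":[[0,0,0.03],[0,0,0.08],[0,0,0.13],[0,0,0.18],[0,0,0.22],[0,0,0.238],[0,0,0.24],[0,0,0.24]],"rotation":[[0,0,0],[0,0,0],[0,0,0],[0,0,0],[0,0,0],[0,0,0],[0,0,0],[0,0,0]]}'
```

```text
time: 6.12
tool_pos: [429.2, 370.7, 280.7]
tcp_rot: [-3.14, 0.001, 1.675]
contact_force: [0.9, -0.1, -3.1]
grip_width: 47.9
finger_force: 30.0
time: 7.12
tool_pos: [431.3, 369.4, 42.2]
tcp_rot: [3.141, -0.0, 1.671]
contact_force: [0.5, -0.4, -2.9]
grip_width: 48.2
finger_force: 30.0
```

```bash
python3 -m pendant '{"dp":[[0,0,0.006],[0,0,0.011],[0,0,0.014],[0,0,0.015],[0,0,0.015]],"rotation":[[0,0,0],[0,0,0],[0,0,0],[0,0,0],[0,0,0]]}'
python3 -m pendant '{"dp":[[0,0,0],[0,0,0],[0,0,0],[0,0,0]],"rotation":[[0,0,0],[0,0,0],[0,0,0],[0,0,0]]}' 0.0918
python3 -m pendant '{"dp":[[0,0,-0.03],[0,0,-0.08],[0,0,-0.14],[0,0,-0.2],[0,0,-0.2]],"rotation":[[0,0,0],[0,0,0],[0,0,0],[0,0,0],[0,0,0]]}' 
python3 -c "
from h import *
c=cap('top','pics/top1.png');c2=cap('scene','pics/scene1.png')
im=cv2.resize(c['pixels'][100:230,130:430,::-1],None,fx=2.6,fy=2.6,interpolation=cv2.INTER_CUBIC)
im2=cv2.resize(c2['pixels'][160:290,220:520,::-1],None,fx=2,fy=2,interpolation=cv2.INTER_CUBIC)
cv2.imwrite('pics/m1.png',np.vstack([np.pad(im[:,:780],((0,0),(0,780-im[:,:780].shape[1]),(0,0))),np.pad(im2,((0,0),(0,180),(0,0)))]))
for a,ce,p in blobs(mask(c,'orange'),8): print('or',a,ce,rect(c,p,30))
for a,ce,p in blobs(mask(c,'blue'),200): print('bl',a,ce,rect(c,p,22))
for a,ce,p in blobs(mask(c,'yellow'),3): print('ye',a,ce,px2z(c,[ce],199))
"
```

```text
time: 7.75
tool_pos: [430.5, 369.7, 26.7]
tcp_rot: [3.141, -0.0, 1.672]
contact_force: [-0.1, 0.3, -2.7]
grip_width: 48.1
finger_force: 30.0
time: 8.25
tool_pos: [430.9, 369.8, 27.1]
tcp_rot: [3.141, -0.001, 1.672]
contact_force: [1.0, 0.6, -0.1]
grip_width: 83.2
finger_force: 0.0
time: 8.88
tool_pos: [432.7, 371.1, 232.5]
tcp_rot: [3.131, -0.005, 1.672]
contact_force: [0.2, 0.7, -1.5]
grip_width: 91.8
finger_force: 0.0
or 1591 [392.00691389 172.97423004] (array([ 541.37963867, -279.52084351]), (215.27305603027344, 78.08020782470703), 4.389530181884766)
or 29 [269.89655172 156.89655172] (array([605.57763672, 111.16625977]), (36.82442092895508, 7.897545337677002), -80.52866744995117)
or 11 [191.72727273 220.54545455] (array([406.94268799, 362.96466064]), (16.06329917907715, 3.20540452003479), 88.07787322998047)
bl 789 [174.75792142 149.70722433] (array([641.21148682, 428.27719116]), (117.47108459472656, 82.49345397949219), -64.31916809082031)
bl 590 [216.81016949 209.3       ] (array([437.06463623, 302.17950439]), (111.72476959228516, 86.84689331054688), -84.28874158859253)
bl 352 [17
[... 2262 characters left out ...]
94899  18.4749217  199.        ]]
ye 9 [298.11111111  97.33333333] [[734.72662973   3.24770025 199.        ]]
ye 1798 [475.12124583 167.51223582] [[ 506.20081729 -487.71801477  199.        ]]
ye 5 [299.2 148.6] [[580.17511171   3.61699828 199.        ]]
ye 5 [275.6 152.8] [[570.40500642  71.35191162 199.        ]]
ye 6 [254.83333333 155.16666667] [[565.7239327  130.95011585 199.        ]]
ye 35 [332.45714286 188.91428571] [[459.56389357 -87.06363081 199.        ]]
ye 47 [406.93617021 238.57446809] [[ 313.74434084 -285.86156178  199.        ]]
ye 275 [549.94181818 396.78545455] [[-103.1623792  -624.72587793  199.        ]]
ye 200 [478.235 397.53 ] [[-101.09472828 -442.73146443  199.        ]]
```

View pics/m1.png

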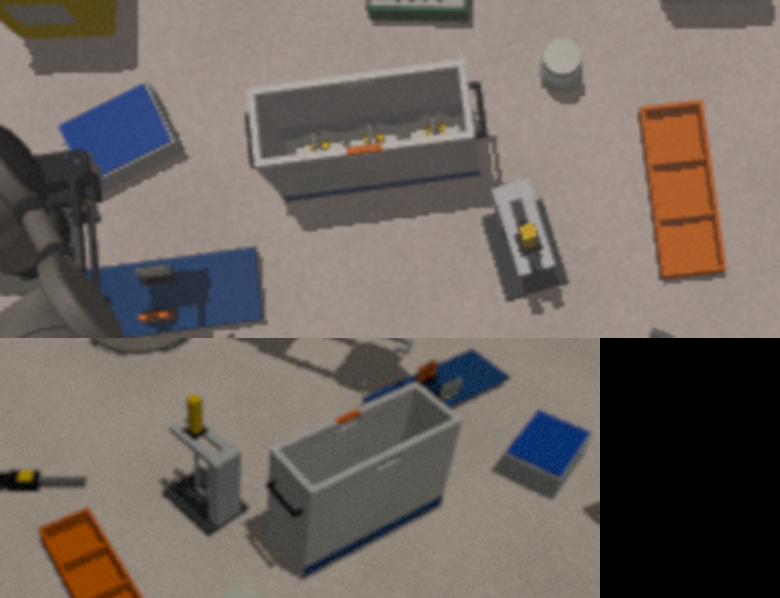

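The cover lies flat at the left, clear of the tank. The tank is open and three carriers are in it, with caps at roughly (316,145), (372,137) and (433,127) in the crop. I'll look in with the wrist camera.

```bash
python3 -m pendant '{"dp":[[0,0,0],[0,0,0]],"rotation":[[0,0,0],[0,0,0]]}'
python3 -c "
from h import *
plan([612,46,260],95.8)"
```

```text
time: 9.22
tool_pos: [430.1, 369.3, 225.2]
tcp_rot: [-3.139, 0.001, 1.672]
contact_force: [0.2, 0.7, 0.7]
grip_width: 92.0
finger_force: 0.0
dp [-0.34, 0.1483, -0.0347] rot [-0.0024, 0.0012, -0.0003] t 9.22
```

```bash
python3 -m pendant '{"dp":[[0,0,-0.035],[-0.34,0.148,-0.035],[-0.34,0.148,-0.035],[-0.34,0.148,-0.035],[-0.34,0.148,-0.035],[-0.34,0.148,-0.035],[-0.34,0.148,-0.035],[-0.34,0.148,-0.035]],"rotation":[[0,0,0],[0,0,0],[0,0,0],[0,0,0],[0,0,0],[0,0,0],[0,0,0],[0,0,0]]}'
python3 -m pendant '{"dp":[[0,0,0],[0,0,0],[0,0,0],[0,0,0]],"rotation":[[0,0,0],[0,0,0],[0,0,0],[0,0,0]]}'
python3 -c "
from h import *
c=cap('wrist','pics/w3.png');np.save('w3.npy',c,allow_pickle=True);st()
cv2.imwrite('pics/w3c.png',cv2.resize(c['pixels'][0:240,200:460,::-1],None,fx=2.5,fy=2.5,interpolation=cv2.INTER_CUBIC))
"
```

```text
time: 10.22
tool_pos: [613.2, 42.1, 259.8]
tcp_rot: [-3.139, 0.001, 1.666]
contact_force: [-0.9, 1.0, -0.2]
grip_width: 91.9
finger_force: 0.0
time: 10.72
tool_pos: [611.9, 47.1, 261.9]
tcp_rot: [3.141, -0.0, 1.673]
contact_force: [0.1, -0.2, 0.6]
grip_width: 91.8
finger_force: 0.0
t 10.78 pos [611.9  46.9 261.9] rot [179.98  -0.    95.84] F [ 1.3 -0.5  0.1] w 91.6 ff 0.0
```

View pics/w3c.png

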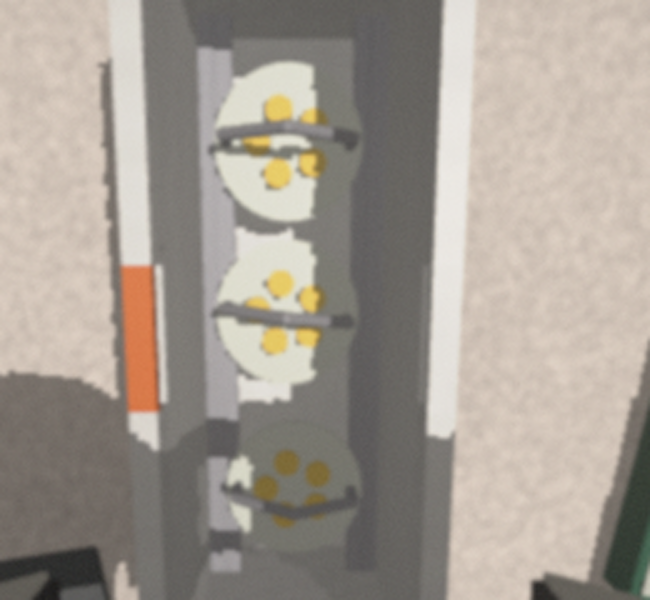

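Three carriers are visible, with flange centres (crop pixels) at about (288,142), (286,311) and (292,488) and bails roughly along the tank's x. I'll compute positions.

```bash
cat > car.py <<'E'
from h import *
c=np.load('w3.npy',allow_pickle=True).item()
g=lambda p:np.array(p)/2.5+[200,0]
for n,fl,l,a,r in (('1',(288,142),(218,146),(290,128),(350,138)),('2',(286,311),(220,311),(287,321),(346,321)),('3',(292,488),(230,490),(294,511),(350,495))):
    F=px2z(c,g(fl),48)[0,:2];L=px2z(c,g(l),68)[0,:2];A=px2z(c,g(a),90)[0,:2];R=px2z(c,g(r),68)[0,:2];d=R-L
    print(n,'flange',F.round(1),'apex',A.round(1),'legmid',((L+R)/2).round(1),'len',np.hypot(*d).round(1),'yaw',np.degrees(np.arctan2(d[1],d[0])).round(1))
# tank rim inner edges at z=180, crop px
P=px2z(c,[g((147,100)),g((443,100)),g((160,400)),g((428,400))],180)[:,:2];print(P.round(1))
t=px2z(c,[g((123,266)),g((156,266)),g((129,412)),g((159,412))],180)[:,:2];print('strip',t.round(1))
E
python3 car.py
```

```text
1 flange [598.  163.5] apex [599.  162.7] legmid [596.8 160.7] len 50.5 yaw 9.1
2 flange [603.9  96.9] apex [604.8  95.3] legmid [603.   95.8] len 50.7 yaw 1.4
3 flange [614.3  20.2] apex [615.   21.6] legmid [613.2  23.3] len 50.8 yaw 3.4
[[563.4 152.6]
 [639.3 160.5]
 [571.6  75.4]
 [646.4  83.1]]
strip [[559.4 110.6]
 [568.3 111.5]
 [563.2  71.1]
 [571.6  71.9]]
```

```bash
python3 -c "
from h import *
plan([460,-87,320],105.6)"
```

```text
dp [-0.1177, -0.1647, -0.0582] rot [0.0003, -0.0, -0.1703] t 10.78
```

```bash
python3 -m pendant '{"dp":[[0,0,-0.058],[-0.118,-0.165,-0.058],[-0.118,-0.165,-0.058],[-0.118,-0.165,-0.058],[-0.118,-0.165,-0.058],[-0.118,-0.165,-0.058],[-0.118,-0.165,-0.058],[-0.118,-0.165,-0.058]],"rotation":[[0,0,0],[0,0,-0.17],[0,0,-0.17],[0,0,-0.17],[0,0,-0.17],[0,0,-0.17],[0,0,-0.17],[0,0,-0.17]]}'
python3 -c "
from h import *
c=cap('wrist','pics/w4.png');np.save('w4.npy',c,allow_pickle=True);st()
for a,ce,p in blobs(mask(c,'yellow'),20): print('ye',a,ce,p.min(0),p.max(0),rect(c,p,199))
cv2.imwrite('pics/w4c.png',cv2.resize(c['pixels'][80:260,210:430,::-1],None,fx=3,fy=3,interpolation=cv2.INTER_CUBIC))
"
```

```text
time: 11.78
tool_pos: [460.6, -87.0, 319.3]
tcp_rot: [-3.141, -0.001, 1.843]
contact_force: [0.5, -0.2, -0.5]
grip_width: 91.7
finger_force: 0.0
t 11.82 pos [460.5 -87.1 319.3] rot [-1.7998e+02 -3.0000e-02  1.0562e+02] F [ 0.2  0.5 -0.5] w 91.9 ff 0.0
ye 132 [630.67424242 104.03787879] [621.  99.] [639. 111.] (array([678.24029541,  47.44493866]), (16.679048538208008, 6.715976238250732), -3.2659835815429688)
ye 201 [627.39800995 119.82587065] [613. 113.] [639. 129.] (array([681.29119873,  35.66513824]), (24.491437911987305, 6.87807559967041), -3.4695053100585938)
ye 82 [612.25609756 130.97560976] [606. 127.] [618. 135.] (array([673.37976074,  24.57764244]), (9.967424392700195, 5.912979602813721), 0.783789873123169)
ye 59 [635.42372881 140.6779661 ] [631. 137.] [639. 144.] (array([694.98394775,  22.06768036]), (6.572253704071045, 5.839348316192627), 25.385517120361328)
ye 266 [617.09774436 149.52631579] [598. 141.] [635. 158.] (array([684.06970215,  12.37137413]), (33.08519744873047, 6.476235389709473), -3.7093429565429688)
ye 345 [615.88985507 165.35072464] [591. 155.] [639. 177.] (array([6.89866089e+02, 4.45559978e-01]), (45.904762268066406, 6.153932094573975), -2.97900390625)
ye 382 [316.44764398 188.57591623] [308. 173.] [326. 201.] (array([459.50228882, -83.31985474]), (23.840713500976562, 14.983552932739258), -74.33837985992432)
ye 295 [618.14576271 182.19322034] [596. 173.] [639. 193.] (array([698.68066406, -11.75569725]), (41.82085418701172, 6.021130084991455), -3.17047119140625)
```

View pics/w4c.png

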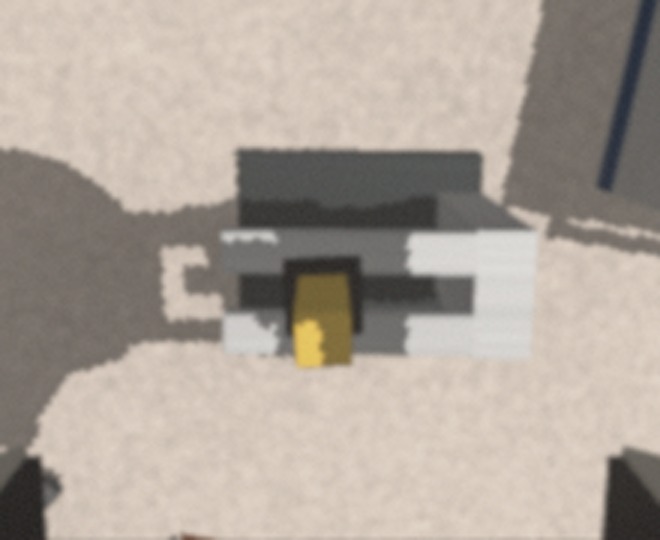

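Handle top face at about (317.7,194) full-frame pixels, the collar around it, and the slot exactly along the image's x axis.

```bash
python3 -c "
from h import *
c=np.load('w4.npy',allow_pickle=True).item()
g=lambda p:np.array(p)/3+[210,80]
print('handle',px2z(c,g((323,342)),199),'collar',px2z(c,g((322,295)),141))
print('slot',px2z(c,[g((240,292)),g((473,294))],135),'plate corners',px2z(c,[g((222,230)),g((535,230)),g((222,354)),g((532,356))],135))
plan([459.5,-87,167],105.6)"
```

```text
handle [[461.62806476 -88.81513996 199.        ]] collar [[460.89281377 -87.43832439 141.        ]]
slot [[434.27130639 -95.09740426 135.        ]
 [510.25272115 -74.50942956 135.        ]] plate corners [[ 423.25171501  -76.38340981  135.        ]
 [ 523.48580423  -48.2814288   135.        ]
 [ 433.74626328 -117.7343941   135.        ]
 [ 536.37091029  -89.6990468   135.        ]]
dp [0.0002, -0.0009, 0.1523] rot [-0.0003, -0.0005, 0.0003] t 11.82
```

```bash
python3 -m pendant '{"dp":[[-0.001,0,0.05],[-0.001,0,0.1],[-0.001,0,0.14],[-0.001,0,0.161],[-0.001,0,0.161],[-0.001,0,0.161]],"rotation":[[0,0,0],[0,0,0],[0,0,0],[0,0,0],[0,0,0],[0,0,0]]}'
python3 -m pendant '{"dp":[[0,0,0],[0,0,0],[0,0,0],[0,0,0],[0,0,0],[0,0,0],[0,0,0]],"rotation":[[0,0,0],[0,0,0],[0,0,0],[0,0,0],[0,0,0],[0,0,0],[0,0,0]]}' 0.005
```

```text
time: 12.58
tool_pos: [460.9, -88.7, 159.4]
tcp_rot: [3.14, 0.001, 1.842]
contact_force: [0.1, 0.1, -0.5]
grip_width: 91.3
finger_force: 0.0
time: 13.45
tool_pos: [460.1, -88.8, 158.6]
tcp_rot: [3.142, -0.0, 1.842]
contact_force: [-0.3, -0.0, -1.1]
grip_width: 26.2
finger_force: 0.0
```

```bash
python3 -m pendant '{"dp":[[0,0,0],[0,0,0],[0,0,0],[0,0,0]],"rotation":[[0,0,0],[0,0,0],[0,0,0],[0,0,0]]}' 0.005
python3 -m pendant '{"dp":[[0,0,-0.01],[0,0,-0.03],[0,0,-0.06],[0,0,-0.1],[0,0,-0.14],[0,0,-0.18],[0,0,-0.18],[0,0,-0.18]],"rotation":[[0,0,0],[0,0,0],[0,0,0],[0,0,0],[0,0,0],[0,0,0],[0,0,0],[0,0,0]]}'
python3 -c "
from h import *
st()
# insertion above carrier 1: hook along -carrier y; rod yaw
for ap,yaw,off in (((598.5,162.5),6,31),((604.5,95.5),5,32),((614.5,21.5),5,32)):
    y=np.array([-np.sin(np.radians(yaw)),np.cos(np.radians(yaw))]); print((np.array(ap)+off*y).round(1),(np.array(ap)+11*y).round(1))
plan([595.3,193.3,338],6)"
```

```text
time: 13.95
tool_pos: [460.1, -88.7, 158.6]
tcp_rot: [3.141, -0.0, 1.842]
contact_force: [0.4, 0.7, 0.3]
grip_width: 16.1
finger_force: 30.0
time: 14.95
tool_pos: [459.6, -88.5, 338.0]
tcp_rot: [-3.141, -0.001, 1.842]
contact_force: [0.0, -0.1, -1.3]
grip_width: 15.8
finger_force: 30.0
t 14.95 pos [459.6 -88.5 338. ] rot [-1.7994e+02 -5.0000e-02  1.0553e+02] F [ 0.  -0.1 -1.3] w 15.8 ff 30.0
[595.3 193.3] [597.4 173.4]
[601.7 127.4] [603.5 106.5]
[611.7  53.4] [613.5  32.5]
dp [0.2352, 0.2063, -0.0] rot [-0.0015, 0.0003, 1.7371] t 14.95
```

```bash
python3 -m pendant '{"dp":[[0.01,0.01,-0.012],[0.04,0.035,-0.012],[0.08,0.07,-0.012],[0.12,0.105,-0.012],[0.16,0.14,-0.012],[0.2,0.175,-0.012],[0.235,0.206,-0.012],[0.235,0.206,-0.012]],"rotation":[[0,0,0.1],[0,0,0.28],[0,0,0.46],[0,0,0.64],[0,0,0.82],[0,0,1.0],[0,0,1.18],[0,0,1.35]]}'
python3 -m pendant '{"dp":[[0,0,0],[0,0,0],[0,0,0],[0,0,0],[0,0,0]],"rotation":[[0,0,0.15],[0,0,0.3],[0,0,0.387],[0,0,0.387],[0,0,0.387]]}'
python3 -c "
from h import *
c=cap('wrist','pics/w5.png');np.save('w5.npy',c,allow_pickle=True);st()
plan([595.3,193.3,350],6)
cv2.imwrite('pics/w5c.png',cv2.resize(c['pixels'][60:280,160:480,::-1],None,fx=2.4,fy=2.4,interpolation=cv2.INTER_CUBIC))
"
```

```text
time: 15.95
tool_pos: [595.7, 195.9, 346.9]
tcp_rot: [-3.139, 0.005, 0.49]
contact_force: [-1.0, -0.2, -2.3]
grip_width: 16.0
finger_force: 30.0
time: 16.58
tool_pos: [595.4, 192.8, 349.7]
tcp_rot: [3.142, 0.002, 0.107]
contact_force: [0.4, 0.9, -1.5]
grip_width: 15.9
finger_force: 30.0
t 16.62 pos [595.5 192.8 350. ] rot [1.80e+02 7.00e-02 6.08e+00] F [ 0.2  0.4 -2.5] w 16.1 ff 30.0
dp [-0.0001, -0.0005, -0.0] rot [0.0, 0.0013, 0.0015] t 16.62
```

View pics/w5c.png

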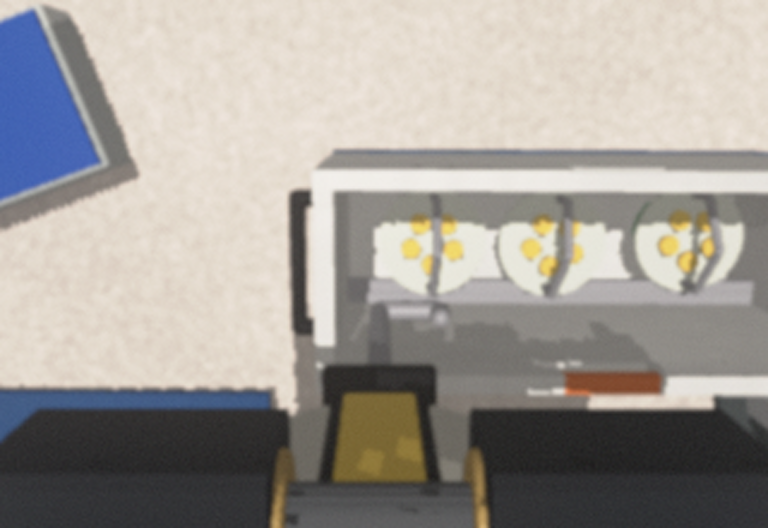

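The hook points right (-y) with saddle at about (410,312) in the crop. All three bails are edge-on at columns 437, 567 and 712. Next I compare predicted pixels with these.

```bash
python3 -c "
from h import *
c=np.load('w5.npy',allow_pickle=True).item()
k=lambda X:((proj(c,X)-[160,60])*2.4).round(0).tolist()
t=np.array([595.5,192.8]);hk=np.array([np.sin(np.radians(6)),-np.cos(np.radians(6))])
for s in (0,11,22): print('saddle',s,k([*(t+s*hk),209]))
print('tiptop',k([*(t+22*hk),224.5]),'collar',k([*t,333]))
for n,a,y in ((1,(598.5,162.5),9),(2,(604.5,95.5),2),(3,(614.5,21.5),3.5)):
    u=25*np.array([np.cos(np.radians(y)),np.sin(np.radians(y))]);a=np.array(a)
    print(n,'apex',k([*a,90]),'legs',k([*(a-u),68]),k([*(a+u),68]))
"
```

```text
saddle 0 [[378.0, 303.0]]
saddle 11 [[408.0, 303.0]]
saddle 22 [[438.0, 303.0]]
tiptop [[441.0, 313.0]] collar [[379.0, 426.0]]
1 apex [[438.0, 252.0]] legs [[437.0, 291.0]] [[434.0, 198.0]]
2 apex [[570.0, 254.0]] legs [[555.0, 293.0]] [[566.0, 200.0]]
3 apex [[716.0, 250.0]] legs [[693.0, 289.0]] [[707.0, 196.0]]
```

```bash
python3 -m pendant '{"dp":[[0.002,0,0.03],[0.002,0,0.07],[0.002,0,0.11],[0.002,0,0.14],[0.002,0,0.149],[0.002,0,0.149],[0.002,0,0.149]],"rotation":[[0,0,0],[0,0,0],[0,0,0],[0,0,0],[0,0,0],[0,0,0],[0,0,0]]}'
python3 -m pendant '{"dp":[[0,0.007,0],[0,0.014,0],[0,0.02,0],[0,0.02,0],[0,0.02,0]],"rotation":[[0,0,0],[0,0,0],[0,0,0],[0,0,0],[0,0,0]]}'
python3 -m pendant '{"dp":[[0,0,-0.006],[0,0,-0.012],[0,0,-0.018],[0,0,-0.024],[0,0,-0.03],[0,0,-0.035],[0,0,-0.035],[0,0,-0.035]],"rotation":[[0,0,0],[0,0,0],[0,0,0],[0,0,0],[0,0,0],[0,0,0],[0,0,0],[0,0,0]]}'
python3 -c "
from h import *
c=cap('wrist','pics/w6.png');np.save('w6.npy',c,allow_pickle=True);st()
cv2.imwrite('pics/w6c.png',cv2.resize(c['pixels'][60:280,160:480,::-1],None,fx=1.8,fy=1.8,interpolation=cv2.INTER_CUBIC))
"
```

```text
time: 17.5
tool_pos: [598.4, 193.2, 203.4]
tcp_rot: [-3.141, -0.003, 0.105]
contact_force: [-0.1, 0.2, -0.1]
grip_width: 15.9
finger_force: 30.0
time: 18.12
tool_pos: [599.8, 173.1, 201.7]
tcp_rot: [-3.141, -0.0, 0.105]
contact_force: [-0.1, 0.6, -2.2]
grip_width: 15.8
finger_force: 30.0
time: 19.12
tool_pos: [599.6, 173.1, 236.4]
tcp_rot: [-3.142, 0.0, 0.105]
contact_force: [-0.0, 0.1, -3.9]
grip_width: 15.8
finger_force: 30.0
t 19.18 pos [599.6 173.1 236.3] rot [-1.8e+02  4.0e-02  6.0e+00] F [ 0.4  0.6 -1.6] w 15.9 ff 30.0
```

View pics/w6c.png

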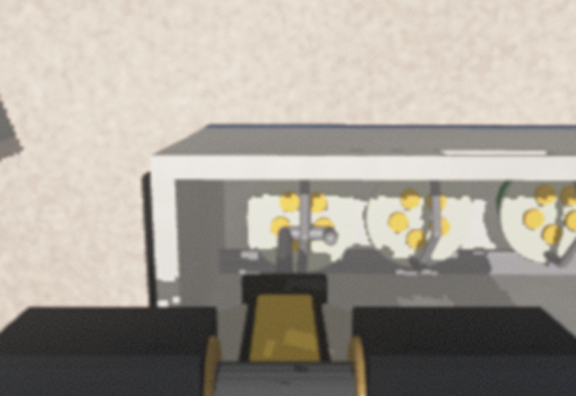

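The hook crosses the bail of carrier 1 at crop (305,235). I'll lift out and check.

```bash
python3 -m pendant '{"dp":[[0,0,-0.01],[0,0,-0.03],[0,0,-0.055],[0,0,-0.08],[0,0,-0.105],[0,0,-0.13],[0,0,-0.15],[0,0,-0.165]],"rotation":[[0,0,0],[0,0,0],[0,0,0],[0,0,0],[0,0,0],[0,0,0],[0,0,0],[0,0,0]]}'
python3 -m pendant '{"dp":[[0,0,-0.01],[0,0,-0.012],[0,0,-0.012],[0,0,-0.012]],"rotation":[[0,0,0],[0,0,0],[0,0,0],[0,0,0]]}'
python3 -c "
from h import *
c=cap('wrist','pics/w7.png');np.save('w7.npy',c,allow_pickle=True);c2=cap('scene','pics/s7.png');st()
a=cv2.resize(c['pixels'][60:280,160:480,::-1],None,fx=1.8,fy=1.8,interpolation=cv2.INTER_CUBIC)
cv2.imwrite('pics/w7c.png',np.hstack([a[:396],cv2.resize(c2['pixels'][60:280,300:424,::-1],None,fx=1.8,fy=1.8)]))
"
```

```text
time: 20.18
tool_pos: [599.7, 173.1, 403.5]
tcp_rot: [-3.141, -0.002, 0.105]
contact_force: [1.1, -0.2, -2.3]
grip_width: 15.9
finger_force: 30.0
time: 20.68
tool_pos: [599.6, 173.1, 412.9]
tcp_rot: [3.142, 0.001, 0.105]
contact_force: [0.0, 0.8, -3.5]
grip_width: 15.4
finger_force: 30.0
t 20.77 pos [599.6 173.1 413.2] rot [-1.8e+02  5.0e-02  6.0e+00] F [ 0.1 -0.3 -3.1] w 15.9 ff 30.0
```

View pics/w7c.png

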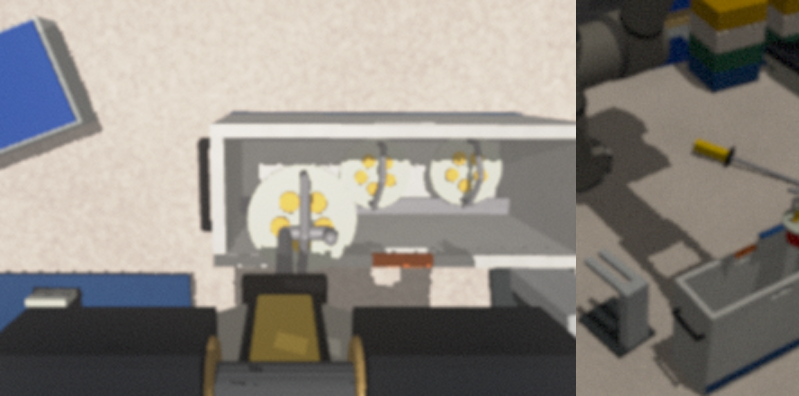

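Carrier 1 hangs cleanly on the hook, flange at crop (302,218), clear of the rim. I'll work out the offset and go to the tray.

```bash
cat > tray.py <<'E'
from h import *
import sys
c=cap('top')
for a,ce,p in blobs(mask(c,'orange'),500):
    r=rect(c,p,30);print('tray',r)
    y=np.radians(r[2]);ctr=r[0]+[1.5,1]
    for k in (-1,0,1): print('bay',k+1,(ctr+70*k*np.array([np.cos(y),np.sin(y)])).round(1))
E
python3 tray.py; python3 -c "
from h import *
c=np.load('w7.npy',allow_pickle=True).item()
print(px2z(c,np.array((302,218))/1.8+[160,60],236), px2z(c,np.array((305,205))/1.8+[160,60],278))
plan([611,-262,425],4.4)
plan([0,0,0],4.4)"
```

```text
tray (array([ 541.43548584, -279.83529663]), (215.2768096923828, 77.45352935791016), 4.385857582092285)
bay 0 [ 473.1 -284.2]
bay 1 [ 542.9 -278.8]
bay 2 [ 612.7 -273.5]
[[597.84937002 162.8136992  236.        ]] [[613.09481527 164.31631549 278.        ]]
dp [-0.0343, 0.4339, -0.0117] rot [-0.0001, 0.0007, 0.028] t 20.82
dp [-0.6142, 0.1095, 0.4137] rot [-0.0001, 0.0007, 0.028] t 20.82
```

```bash
python3 -m pendant '{"dp":[[0,0.002,-0.006],[0,0.012,-0.012],[-0.002,0.03,-0.012],[-0.004,0.055,-0.012],[-0.007,0.09,-0.012],[-0.01,0.13,-0.012],[-0.013,0.17,-0.012],[-0.016,0.21,-0.012]],"rotation":[[0,0,0],[0,0,0],[0,0,0.01],[0,0,0.01],[0,0,0.01],[0,0,0.02],[0,0,0.02],[0,0,0.028]]}'
python3 -m pendant '{"dp":[[-0.003,0.04,0],[-0.006,0.08,0],[-0.009,0.12,0],[-0.011,0.155,0],[-0.013,0.185,0],[-0.015,0.207,0],[-0.0153,0.219,0],[-0.0153,0.225,0]],"rotation":[[0,0,0],[0,0,0],[0,0,0],[0,0,0],[0,0,0],[0,0,0],[0,0,0],[0,0,0]]}'
python3 -m pendant '{"dp":[[0,0,0],[0,0,0],[0,0,0],[0,0,0]],"rotation":[[0,0,0],[0,0,0],[0,0,0],[0,0,0]]}'
python3 tray.py; python3 -c "
from h import *
plan([614,-263,250],4.4)
c=cap('wrist','pics/w8.png');np.save('w8.npy',c,allow_pickle=True);st()
cv2.imwrite('pics/w8c.png',cv2.resize(c['pixels'][40:280,140:500,::-1],None,fx=1.8,fy=1.8,interpolation=cv2.INTER_CUBIC))
"
```

```text
time: 21.82
tool_pos: [605.3, -40.0, 425.8]
tcp_rot: [3.141, -0.0, 0.075]
contact_force: [0.0, 0.2, -2.7]
grip_width: 16.0
finger_force: 30.0
time: 22.82
tool_pos: [607.4, -263.9, 425.6]
tcp_rot: [-3.141, 0.0, 0.076]
contact_force: [-0.0, 0.3, -2.8]
grip_width: 15.6
finger_force: 30.0
time: 23.32
tool_pos: [607.8, -262.4, 425.9]
tcp_rot: [3.142, -0.0, 0.077]
contact_force: [0.3, -0.0, -3.2]
grip_width: 16.0
finger_force: 30.0
tray (array([ 497.21240234, -282.47631836]), (126.6864242553711, 78.05155944824219), 4.392571926116943)
bay 0 [ 428.9 -286.8]
bay 1 [ 498.7 -281.5]
bay 2 [ 568.5 -276.1]
dp [0.0061, 0.001, 0.1758] rot [-0.0, -0.0002, 0.0005] t 23.38
t 23.43 pos [ 607.8 -262.6  425.7] rot [-1.80e+02 -1.00e-02  4.42e+00] F [-0.3  0.5 -3.5] w 16.0 ff 30.0
```

View pics/w8c.png

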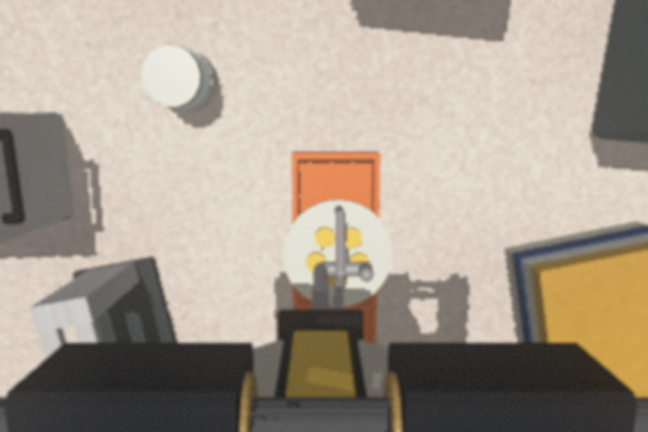

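Tray's far edge is at crop row 152, cols 292–380, with the carrier over it. I'll refine the tray position from those corners.

```bash
python3 -c "
from h import *
c=np.load('w8.npy',allow_pickle=True).item()
g=lambda p:np.array(p)/1.8+[140,40]
P=px2z(c,[g((292,152)),g((380,152))],30)[:,:2];print(P);m=P.mean(0);x=np.array([np.cos(np.radians(4.4)),np.sin(np.radians(4.4))])
for k in (2,1,0): print(k,(m-x*(107.5-70*(k-1))).round(1))
cc=px2z(c,g((338,252)),249)[0,:2];print('carrier',cc)
"
```

```text
[[ 648.18272438 -235.0897692 ]
 [ 654.18449876 -311.8767057 ]]
2 [ 613.8 -276.4]
1 [ 544.  -281.7]
0 [ 474.2 -287.1]
carrier [ 607.23800006 -272.65457203]
```

```bash
python3 -m pendant '{"dp":[[0.002,0.001,0.01],[0.004,0.002,0.03],[0.006,0.003,0.06],[0.006,0.003,0.095],[0.006,0.003,0.13],[0.006,0.003,0.16],[0.006,0.003,0.18],[0.006,0.003,0.19]],"rotation":[[0,0,0],[0,0,0],[0,0,0],[0,0,0],[0,0,0],[0,0,0],[0,0,0],[0,0,0]]}'
python3 -m pendant '{"dp":[[0,0,0.006],[0,0,0.012],[0,0,0.018],[0,0,0.024],[0,0,0.03],[0,0,0.036],[0,0,0.0385],[0,0,0.0385]],"rotation":[[0,0,0],[0,0,0],[0,0,0],[0,0,0],[0,0,0],[0,0,0],[0,0,0],[0,0,0]]}'
python3 -c "
from h import *
c=cap('wrist','pics/w9.png');np.save('w9.npy',c,allow_pickle=True);st()
cv2.imwrite('pics/w9c.png',cv2.resize(c['pixels'][40:280,140:500,::-1],None,fx=1.8,fy=1.8,interpolation=cv2.INTER_CUBIC))
"
```

```text
time: 24.42
tool_pos: [613.4, -265.0, 233.6]
tcp_rot: [-3.14, 0.002, 0.077]
contact_force: [-0.5, -0.8, -2.7]
grip_width: 16.0
finger_force: 30.0
time: 25.42
tool_pos: [614.0, -265.4, 197.0]
tcp_rot: [-3.141, 0.0, 0.077]
contact_force: [0.1, -0.0, -1.7]
grip_width: 16.0
finger_force: 30.0
t 25.48 pos [ 614.  -265.4  197.2] rot [-1.8e+02 -1.0e-02  4.4e+00] F [-0.2 -0.2 -1.5] w 15.7 ff 30.0
```

View pics/w9c.png

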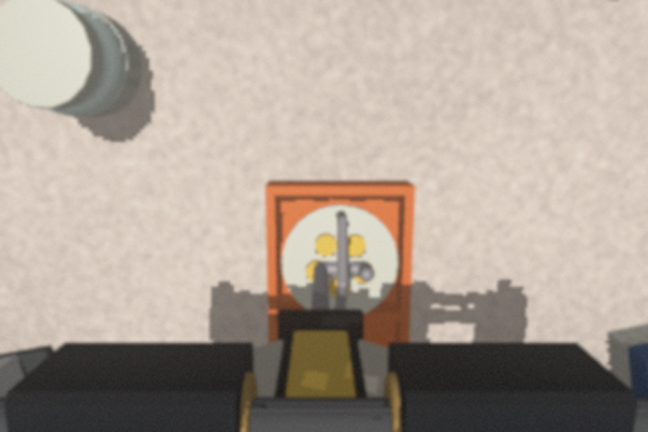

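Carrier 1 stands centred in bay 2 (flange at crop (340,260)) and the force is back to the rod alone. I'll unhook and go back for carrier 2.

```bash
python3 -m pendant '{"dp":[[0,-0.006,0],[0,-0.013,0],[0,-0.02,0],[0,-0.025,0],[0,-0.025,0],[0,-0.025,-0.01],[0,-0.025,-0.04],[0,-0.025,-0.09]],"rotation":[[0,0,0],[0,0,0],[0,0,0],[0,0,0],[0,0,0],[0,0,0],[0,0,0],[0,0,0]]}'
python3 -m pendant '{"dp":[[0,0,-0.03],[0,0,-0.06],[0,0,-0.065],[0,0,-0.065],[0,0,-0.065]],"rotation":[[0,0,0],[0,0,0],[0,0,0],[0,0,0],[0,0,0]]}'
python3 -c "
from h import *
plan([604,128.5,350],4.4)
c=cap('wrist')
for a,ce,p in blobs(mask(c,'orange'),300): print(a,ce,rect(c,p,30))
for a,ce,p in blobs(mask(c,'yellow'),10,(200,440,20,240)): print(a,px2z(c,[ce],47).round(0))
"; python3 tray.py
```

```text
time: 26.48
tool_pos: [611.4, -240.5, 287.0]
tcp_rot: [-3.14, 0.003, 0.076]
contact_force: [0.8, -0.2, -1.2]
grip_width: 16.1
finger_force: 30.0
time: 27.1
tool_pos: [611.7, -240.4, 350.4]
tcp_rot: [-3.14, 0.002, 0.077]
contact_force: [-0.4, 0.1, -2.1]
grip_width: 15.8
finger_force: 30.0
dp [0.0206, -0.3684, 0.001] rot [-0.0016, 0.0025, -0.0001] t 27.1
2355 [346.89766454 184.83821656] (array([ 578.25964355, -278.66152954]), (145.14865112304688, 73.89971160888672), 4.437749862670898)
23 [[ 622. -268.   47.]]
21 [[ 623. -283.   47.]]
24 [[ 608. -264.   47.]]
30 [[ 609. -287.   47.]]
13 [[ 600. -274.   47.]]
tray (array([ 511.87261963, -281.9833374 ]), (157.31100463867188, 76.98387908935547), 4.120927333831787)
bay 0 [ 443.6 -286. ]
bay 1 [ 513.4 -281. ]
bay 2 [ 583.2 -276. ]
```

```bash
python3 -m pendant '{"dp":[[0.001,-0.02,0],[0.003,-0.06,0],[0.006,-0.11,0],[0.01,-0.17,0],[0.013,-0.23,0],[0.017,-0.29,0],[0.02,-0.34,0],[0.0206,-0.368,0]],"rotation":[[0,0,0],[0,0,0],[0,0,0],[0,0,0],[0,0,0],[0,0,0],[0,0,0],[0,0,0]]}'
python3 -m pendant '{"dp":[[0,0,0],[0,0,0],[0,0,0]],"rotation":[[0,0,0],[0,0,0],[0,0,0]]}'
cat > caps.py <<'E'
from h import *
c=cap('wrist');np.save('wl.npy',c,allow_pickle=True);st()
P=np.array([np.r_[px2z(c,[ce],52)[0,:2],a] for a,ce,p in blobs(mask(c,'yellow'),6,(150,520,40,228))])
P=P[(abs(P[:,0]-607)<60)] if len(P) else P
print(P.round(0).tolist())
# dark-wire column check: saddle predicted pixel
o=c['o'];t=o['tool_pos'];y=np.radians(np.degrees(o['tcp_rot'][2]));hk=np.array([np.sin(y),-np.cos(y)])
print('saddle px',proj(c,[*(t[:2]+11*hk),t[2]-141]).round(0))
E
python3 caps.py; python3 -c "
from h import *
plan([604,128.5,202],4.4)"
```

```text
time: 28.2
tool_pos: [603.1, 132.1, 352.2]
tcp_rot: [-3.141, 0.0, 0.08]
contact_force: [0.6, -0.5, -2.2]
grip_width: 15.7
finger_force: 30.0
time: 28.58
tool_pos: [604.3, 127.1, 352.2]
tcp_rot: [3.142, 0.0, 0.076]
contact_force: [-0.9, 0.2, -1.3]
grip_width: 15.7
finger_force: 30.0
t 28.62 pos [604.4 127.  352.2] rot [180.    -0.     4.31] F [-0.3 -0.6 -2.5] w 15.7 ff 30.0
[[623.0, 28.0, 18.0], [614.0, 104.0, 25.0], [614.0, 88.0, 19.0], [610.0, 32.0, 30.0], [612.0, 6.0, 6.0], [600.0, 108.0, 27.0], [600.0, 85.0, 27.0], [603.0, 20.0, 27.0], [592.0, 99.0, 11.0]]
saddle px [[330. 187.]]
dp [-0.0003, -0.0015, 0.1502] rot [0.0, -0.0, -0.0015] t 28.62
```

```bash
cat > hand.py <<'E'
from h import *
import sys
for n in sys.argv[1:]:
    c=np.load(n,allow_pickle=True).item()
    h=cv2.cvtColor(c['pixels'],cv2.COLOR_RGB2HSV).astype(int)
    # collar: dark pixels along the column of the handle going up from row 235
    col=c['pixels'][190:262,316:321].astype(int).mean((1,2))
    m=((h[...,0]>16)&(h[...,0]<34)&(h[...,1]>110)&(h[...,2]>50)).astype(np.uint8)
    for a,ce,p in blobs(m,150,(290,345,215,270)): print(n,a,ce.round(1),p.min(0),p.max(0),'dark rows',190+np.where(col<40)[0][:1],190+np.where(col<40)[0][-1:])
E
python3 hand.py w5.npy w6.npy w7.npy w8.npy w9.npy wl.npy
```

```text
w5.npy 1313 [317.8 242.7] [298. 223.] [337. 260.] dark rows [] []
w6.npy 1338 [317.6 242.5] [298. 223.] [337. 260.] dark rows [] []
w7.npy 1318 [317.7 242.7] [298. 223.] [337. 260.] dark rows [] []
w8.npy 1321 [317.8 242.6] [298. 223.] [337. 260.] dark rows [] []
w9.npy 1340 [317.7 242.5] [298. 223.] [337. 260.] dark rows [214] [221]
wl.npy 1333 [317.6 242.5] [298. 223.] [337. 260.] dark rows [221] [221]
```

```bash
python3 -m pendant '{"dp":[[0,-0.0015,0.03],[0,-0.0015,0.07],[0,-0.0015,0.11],[0,-0.0015,0.14],[0,-0.0015,0.151],[0,-0.0015,0.151],[0,-0.0015,0.151]],"rotation":[[0,0,0],[0,0,0],[0,0,0],[0,0,0],[0,0,0],[0,0,0],[0,0,0]]}'
python3 -m pendant '{"dp":[[0,0.007,0],[0,0.014,0],[0,0.021,0],[0,0.021,0],[0,0.021,0]],"rotation":[[0,0,0],[0,0,0],[0,0,0],[0,0,0],[0,0,0]]}'
python3 -m pendant '{"dp":[[0,0,-0.006],[0,0,-0.012],[0,0,-0.018],[0,0,-0.024],[0,0,-0.03],[0,0,-0.035],[0,0,-0.035],[0,0,-0.035]],"rotation":[[0,0,0],[0,0,0],[0,0,0],[0,0,0],[0,0,0],[0,0,0],[0,0,0],[0,0,0]]}'
python3 -m pendant '{"dp":[[0,0,-0.01],[0,0,-0.03],[0,0,-0.055],[0,0,-0.08],[0,0,-0.105],[0,0,-0.13],[0,0,-0.15],[0,0,-0.175]],"rotation":[[0,0,0],[0,0,0],[0,0,0],[0,0,0],[0,0,0],[0,0,0],[0,0,0],[0,0,0]]}'
python3 -m pendant '{"dp":[[0,0,-0.012],[0,0,-0.015],[0,0,-0.015],[0,0,-0.015]],"rotation":[[0,0,0],[0,0,0],[0,0,0],[0,0,0]]}'
python3 caps.py; python3 hand.py wl.npy; python3 -c "
from h import *
c=np.load('wl.npy',allow_pickle=True).item();cv2.imwrite('pics/wl2.png',c['pixels'][:,:,::-1])
for a,ce,p in blobs(mask(c,'yellow'),6,(250,420,40,228)): print(a,ce.round(0),px2z(c,[ce],413-23-192+54)[0].round(0))
"
```

```text
time: 29.5
tool_pos: [605.1, 129.4, 202.8]
tcp_rot: [-3.141, -0.003, 0.076]
contact_force: [0.4, 0.3, -0.6]
grip_width: 16.4
finger_force: 30.0
time: 30.12
tool_pos: [605.9, 108.5, 201.2]
tcp_rot: [-3.141, 0.0, 0.077]
contact_force: [1.2, -0.3, -1.3]
grip_width: 16.0
finger_force: 30.0
time: 31.12
tool_pos: [605.7, 108.5, 235.9]
tcp_rot: [-3.142, 0.001, 0.077]
contact_force: [0.1, 1.2, -2.8]
grip_width: 16.1
finger_force: 30.0
time: 32.12
tool_pos: [605.6, 108.5, 412.3]
tcp_rot: [-3.142, 0.0, 0.077]
contact_force: [-0.3, -0.0, -2.1]
grip_width: 15.9
finger_force: 30.0
time: 32.62
tool_pos: [605.7, 108.5, 425.5]
tcp_rot: [-3.141, 0.001, 0.077]
contact_force: [-0.0, 0.5, -3.2]
grip_width: 15.8
finger_force: 30.0
t 32.67 pos [605.7 108.5 425.5] rot [-1.7999e+02  7.0000e-02  4.4000e+00] F [ 1.1 -0.2 -2.7] w 15.9 ff 30.0
[[623.0, 28.0, 9.0], [610.0, 32.0, 18.0], [612.0, 8.0, 13.0], [602.0, 21.0, 13.0], [577.0, 98.0, 66.0], [577.0, 73.0, 56.0], [558.0, 106.0, 33.0], [560.0, 67.0, 16.0]]
saddle px [[330. 186.]]
wl.npy 1312 [317.8 242.7] [298. 223.] [337. 260.] dark rows [] []
9 [371. 146.] [642.  60. 252.]
18 [367. 154.] [634.  63. 252.]
13 [383. 154.] [635.  48. 252.]
13 [374. 159.] [629.  56. 252.]
66 [323. 171.] [614. 104. 252.]
56 [339. 172.] [614.  89. 252.]
33 [317. 183.] [601. 109. 252.]
16 [342. 184.] [603.  85. 252.]
```

```bash
python3 -m pendant '{"dp":[[0,0.002,0],[-0.003,0.012,0],[-0.008,0.03,0],[-0.014,0.055,0],[-0.022,0.09,0],[-0.032,0.13,0],[-0.042,0.17,0],[-0.052,0.21,0]],"rotation":[[0,0,0],[0,0,0],[0,0,0],[0,0,0],[0,0,0],[0,0,0],[0,0,0],[0,0,0]]}'
python3 -m pendant '{"dp":[[-0.008,0.035,0],[-0.018,0.07,0],[-0.026,0.105,0],[-0.033,0.133,0],[-0.037,0.15,0],[-0.038,0.158,0],[-0.038,0.162,0],[-0.038,0.162,0]],"rotation":[[0,0,0],[0,0,0],[0,0,0],[0,0,0],[0,0,0],[0,0,0],[0,0,0],[0,0,0]]}'
python3 -m pendant '{"dp":[[0,0,0],[0,0,0],[0,0,0],[0,0,0]],"rotation":[[0,0,0],[0,0,0],[0,0,0],[0,0,0]]}'
cat > tw.py <<'E'
from h import *
c=cap('wrist');np.save('wl.npy',c,allow_pickle=True);st()
m=mask(c,'orange');m[235:]=0
pts=np.vstack([p for a,ce,p in blobs(m,60)]);w=px2z(c,pts,30)[:,:2]
x=np.array([np.cos(np.radians(4.4)),np.sin(np.radians(4.4))]);y=np.array([-x[1],x[0]])
X=w@x;Y=w@y;print('rect',rect(c,pts,30))
mx=np.percentile(X,99.8);my=(np.percentile(Y,.3)+np.percentile(Y,99.7))/2;ctr=x*(mx-107.5)+y*my
print('Yspan',np.ptp(Y).round(1),'tray centre',ctr.round(1))
for a,ce,p in blobs(mask(c,'yellow'),10,(200,440,20,232)): print(a,ce.round(0),px2z(c,[ce],47)[0,:2].round(0),px2z(c,[ce],c['o']['tool_pos'][2]-161)[0,:2].round(0))
E
python3 tw.py
```

```text
time: 33.67
tool_pos: [569.1, -107.3, 426.4]
tcp_rot: [3.141, -0.0, 0.076]
contact_force: [-0.5, 0.2, -2.6]
grip_width: 15.7
finger_force: 30.0
time: 34.67
tool_pos: [544.9, -268.8, 426.2]
tcp_rot: [-3.141, -0.0, 0.078]
contact_force: [1.1, -0.2, -3.0]
grip_width: 16.1
finger_force: 30.0
time: 35.17
tool_pos: [544.7, -269.1, 426.2]
tcp_rot: [-3.142, -0.0, 0.077]
contact_force: [0.7, 0.2, -3.0]
grip_width: 15.9
finger_force: 30.0
t 35.23 pos [ 544.7 -269.2  426.2] rot [-1.8e+02 -1.0e-02  4.4e+00] F [-0.1  0.7 -2.2] w 15.9 ff 30.0
rect (array([544.59020996, -48.04193115]), (553.6720581054688, 122.26927185058594), -78.59514236450195)
Yspan 550.5 tray centre [522.9 -44.3]
14 [320. 101.] [ 622. -267.] [ 618. -266.]
14 [330. 102.] [ 623. -282.] [ 619. -275.]
15 [317. 111.] [ 608. -264.] [ 610. -264.]
18 [333. 111.] [ 609. -287.] [ 611. -278.]
67 [324. 171.] [ 516. -281.] [ 555. -274.]
61 [339. 172.] [ 516. -305.] [ 555. -288.]
33 [318. 183.] [ 496. -273.] [ 544. -269.]
20 [342. 184.] [ 498. -313.] [ 545. -293.]
```

```bash
python3 -m pendant '{"dp":[[0,0,0.01],[-0.001,0,0.03],[-0.001,0,0.06],[-0.001,0,0.095],[-0.001,0,0.13],[-0.001,0,0.16],[-0.001,0,0.18],[-0.001,0,0.19]],"rotation":[[0,0,0],[0,0,0],[0,0,0],[0,0,0],[0,0,0],[0,0,0],[0,0,0],[0,0,0]]}'
python3 -m pendant '{"dp":[[0,0,0.006],[0,0,0.012],[0,0,0.018],[0,0,0.024],[0,0,0.03],[0,0,0.036],[0,0,0.0385],[0,0,0.0385]],"rotation":[[0,0,0],[0,0,0],[0,0,0],[0,0,0],[0,0,0],[0,0,0],[0,0,0],[0,0,0]]}'
python3 tw.py | grep -v rect
```

```text
time: 36.22
tool_pos: [543.0, -268.9, 234.3]
tcp_rot: [-3.14, 0.002, 0.077]
contact_force: [0.1, -0.5, -2.9]
grip_width: 16.0
finger_force: 30.0
time: 37.22
tool_pos: [543.7, -269.3, 197.5]
tcp_rot: [-3.141, 0.0, 0.077]
contact_force: [-1.0, -0.6, -1.2]
grip_width: 15.8
finger_force: 30.0
t 37.27 pos [ 543.8 -269.3  197.7] rot [ 1.8e+02 -1.0e-02  4.4e+00] F [-0.6  0.3 -0.9] w 15.9 ff 30.0
Yspan 75.8 tray centre [ 541.8 -281.1]
79 [323.  96.] [ 622. -268.] [ 622. -268.]
76 [340.  96.] [ 623. -283.] [ 623. -283.]
76 [317. 112.] [ 608. -264.] [ 607. -264.]
86 [344. 113.] [ 609. -287.] [ 609. -288.]
14 [327. 122.] [ 600. -273.] [ 600. -273.]
78 [324. 175.] [ 552. -274.] [ 550. -275.]
64 [341. 177.] [ 552. -290.] [ 550. -291.]
25 [327. 199.] [ 531. -279.] [ 528. -280.]
```

```bash
python3 -m pendant '{"dp":[[0,-0.006,0],[0,-0.013,0],[0,-0.02,0],[0,-0.025,0],[0,-0.025,0],[0,-0.025,-0.01],[0,-0.025,-0.04],[0,-0.025,-0.09]],"rotation":[[0,0,0],[0,0,0],[0,0,0],[0,0,0],[0,0,0],[0,0,0],[0,0,0],[0,0,0]]}'
python3 -m pendant '{"dp":[[0,0,-0.03],[0,0,-0.06],[0,0,-0.065],[0.01,-0.03,-0.065],[0.03,-0.09,-0.065],[0.05,-0.15,-0.065],[0.07,-0.21,-0.065],[0.085,-0.26,-0.065]],"rotation":[[0,0,0],[0,0,0],[0,0,0],[0,0,0],[0,0,0],[0,0,0],[0,0,0],[0,0,0]]}'
python3 -m pendant '{"dp":[[0.01,-0.033,0],[0.01,-0.033,0],[0.01,-0.033,0],[0.01,-0.033,0]],"rotation":[[0,0,0],[0,0,0],[0,0,0],[0,0,0]]}'
python3 caps.py; python3 hand.py wl.npy; python3 -c "
from h import *
plan([614,55,201],4.4)"
```

```text
time: 38.28
tool_pos: [541.1, -244.3, 287.7]
tcp_rot: [-3.14, 0.003, 0.076]
contact_force: [1.1, -0.9, -0.9]
grip_width: 15.9
finger_force: 30.0
time: 39.28
tool_pos: [606.6, 23.5, 351.4]
tcp_rot: [-3.141, 0.002, 0.077]
contact_force: [1.2, 0.4, -1.8]
grip_width: 15.4
finger_force: 30.0
time: 39.78
tool_pos: [613.9, 53.7, 352.4]
tcp_rot: [3.141, 0.0, 0.075]
contact_force: [0.3, -0.0, -1.7]
grip_width: 15.7
finger_force: 30.0
t 39.83 pos [613.9  53.7 352.6] rot [1.7999e+02 1.0000e-02 4.3000e+00] F [ 0.   0.7 -1.5] w 15.9 ff 30.0
[[624.0, 13.0, 12.0], [623.0, 28.0, 12.0], [610.0, 32.0, 26.0], [612.0, 9.0, 29.0], [602.0, 22.0, 10.0]]
saddle px [[330. 187.]]
wl.npy 1327 [317.7 242.7] [298. 223.] [337. 260.] dark rows [217] [221]
dp [0.0002, -0.0013, 0.1516] rot [0.0001, 0.0002, -0.0018] t 39.83
```

```bash
python3 -m pendant '{"dp":[[0,0,0.03],[0,0,0.07],[0,0,0.11],[0,0,0.14],[0,0,0.1515],[0,0,0.1515],[0,0,0.1515]],"rotation":[[0,0,0],[0,0,0],[0,0,0],[0,0,0],[0,0,0],[0,0,0],[0,0,0]]}'
python3 -m pendant '{"dp":[[0,0.007,0],[0,0.014,0],[0,0.021,0],[0,0.022,0],[0,0.022,0]],"rotation":[[0,0,0],[0,0,0],[0,0,0],[0,0,0],[0,0,0]]}'
python3 -m pendant '{"dp":[[0,0,-0.006],[0,0,-0.012],[0,0,-0.018],[0,0,-0.024],[0,0,-0.03],[0,0,-0.035],[0,0,-0.035],[0,0,-0.035]],"rotation":[[0,0,0],[0,0,0],[0,0,0],[0,0,0],[0,0,0],[0,0,0],[0,0,0],[0,0,0]]}'
python3 -m pendant '{"dp":[[0,0,-0.01],[0,0,-0.03],[0,0,-0.055],[0,0,-0.08],[0,0,-0.105],[0,0,-0.13],[0,0,-0.15],[0,0,-0.175]],"rotation":[[0,0,0],[0,0,0],[0,0,0],[0,0,0],[0,0,0],[0,0,0],[0,0,0],[0,0,0]]}'
python3 -m pendant '{"dp":[[0,0,-0.012],[0,0,-0.015],[0,0,-0.015],[0,0,-0.015]],"rotation":[[0,0,0],[0,0,0],[0,0,0],[0,0,0]]}'
python3 tw.py|grep -v rect; python3 hand.py wl.npy
```

```text
time: 40.7
tool_pos: [614.9, 54.8, 202.8]
tcp_rot: [3.141, -0.003, 0.077]
contact_force: [0.1, -0.3, -0.5]
grip_width: 15.9
finger_force: 30.0
time: 41.32
tool_pos: [615.7, 33.0, 201.1]
tcp_rot: [-3.141, 0.0, 0.076]
contact_force: [-1.0, 0.0, -1.9]
grip_width: 15.6
finger_force: 30.0
time: 42.32
tool_pos: [615.6, 33.1, 235.9]
tcp_rot: [-3.141, 0.0, 0.077]
contact_force: [-0.2, 0.3, -2.4]
grip_width: 16.2
finger_force: 30.0
time: 43.32
tool_pos: [615.4, 33.1, 412.2]
tcp_rot: [-3.141, 0.0, 0.077]
contact_force: [1.5, 0.2, -2.9]
grip_width: 15.7
finger_force: 30.0
time: 43.82
tool_pos: [615.5, 33.1, 425.5]
tcp_rot: [-3.141, 0.001, 0.077]
contact_force: [0.5, -0.3, -2.3]
grip_width: 15.6
finger_force: 30.0
t 43.88 pos [615.6  33.1 425.5] rot [-1.7998e+02  7.0000e-02  4.4000e+00] F [ 1.1  0.  -2.9] w 15.9 ff 30.0
Yspan 454.9 tray centre [528.8 -92. ]
35 [316.  21.] [801.  49.] [754.  45.]
34 [329.  23.] [800.  32.] [753.  34.]
32 [341.  25.] [799.  14.] [752.  24.]
66 [323. 171.] [586.  22.] [626.  29.]
55 [338. 172.] [588.  -2.] [627.  14.]
30 [318. 183.] [566.  29.] [614.  33.]
28 [343. 183.] [569. -10.] [616.   9.]
wl.npy 1315 [317.7 242.8] [298. 223.] [337. 260.] dark rows [] []
```

```bash
python3 -m pendant '{"dp":[[-0.001,0.002,0],[-0.006,0.011,0],[-0.015,0.027,0],[-0.028,0.05,0],[-0.045,0.081,0],[-0.064,0.115,0],[-0.083,0.149,0],[-0.102,0.183,0]],"rotation":[[0,0,0],[0,0,0],[0,0,0],[0,0,0],[0,0,0],[0,0,0],[0,0,0],[0,0,0]]}'
python3 -m pendant '{"dp":[[-0.018,0.032,0],[-0.035,0.063,0],[-0.049,0.088,0],[-0.057,0.103,0],[-0.061,0.11,0],[-0.0625,0.113,0],[-0.0625,0.113,0],[-0.0625,0.113,0]],"rotation":[[0,0,0],[0,0,0],[0,0,0],[0,0,0],[0,0,0],[0,0,0],[0,0,0],[0,0,0]]}'
python3 -m pendant '{"dp":[[0,0,0],[0,0,0],[0,0,0],[0,0,0]],"rotation":[[0,0,0],[0,0,0],[0,0,0],[0,0,0]]}'
python3 tw.py|grep -v rect; python3 -c "
from h import *
plan([474.4,-274.5,197],4.4)"
```

```text
time: 44.88
tool_pos: [526.5, -159.2, 426.5]
tcp_rot: [3.141, -0.0, 0.076]
contact_force: [0.6, 0.2, -2.3]
grip_width: 16.2
finger_force: 30.0
time: 45.88
tool_pos: [474.8, -274.0, 426.2]
tcp_rot: [-3.141, -0.0, 0.078]
contact_force: [-0.2, 0.6, -2.3]
grip_width: 15.8
finger_force: 30.0
time: 46.38
tool_pos: [474.4, -274.7, 426.1]
tcp_rot: [-3.141, 0.0, 0.077]
contact_force: [-0.8, -1.3, -2.5]
grip_width: 15.9
finger_force: 30.0
t 46.42 pos [ 474.4 -274.7  426.2] rot [-180.    -0.     4.4] F [ 0.4 -0.4 -3.1] w 15.4 ff 30.0
Yspan 528.5 tray centre [523.6 -55.6]
19 [321.  51.] [ 622. -268.] [ 589. -268.]
19 [330.  51.] [ 623. -282.] [ 590. -277.]
17 [317.  61.] [ 608. -264.] [ 581. -266.]
19 [333.  62.] [ 608. -287.] [ 582. -280.]
16 [322. 101.] [ 552. -275.] [ 548. -272.]
17 [331. 102.] [ 552. -289.] [ 548. -281.]
15 [318. 111.] [ 538. -270.] [ 540. -270.]
18 [333. 112.] [ 538. -293.] [ 540. -284.]
62 [323. 172.] [ 445. -286.] [ 485. -279.]
59 [339. 171.] [ 447. -310.] [ 486. -293.]
26 [318. 183.] [ 426. -279.] [ 473. -275.]
31 [343. 184.] [ 428. -319.] [ 475. -299.]
dp [0.0, -0.0002, 0.2292] rot [-0.0, -0.0001, -0.0] t 46.42
```

Both placed carriers are unchanged, so the tray hasn't moved. I'll lower the third one.

```bash
python3 -m pendant '{"dp":[[0,0,0.01],[0,0,0.03],[0,0,0.06],[0,0,0.095],[0,0,0.13],[0,0,0.16],[0,0,0.18],[0,0,0.19]],"rotation":[[0,0,0],[0,0,0],[0,0,0],[0,0,0],[0,0,0],[0,0,0],[0,0,0],[0,0,0]]}'
python3 -m pendant '{"dp":[[0,0,0.006],[0,0,0.012],[0,0,0.018],[0,0,0.024],[0,0,0.03],[0,0,0.036],[0,0,0.039],[0,0,0.039]],"rotation":[[0,0,0],[0,0,0],[0,0,0],[0,0,0],[0,0,0],[0,0,0],[0,0,0],[0,0,0]]}'
python3 tw.py | grep -v rect
python3 -m pendant '{"dp":[[0,-0.006,0],[0,-0.013,0],[0,-0.02,0],[0,-0.025,0],[0,-0.025,0],[0,-0.025,-0.01],[0,-0.025,-0.04],[0,-0.025,-0.09]],"rotation":[[0,0,0],[0,0,0],[0,0,0],[0,0,0],[0,0,0],[0,0,0],[0,0,0],[0,0,0]]}'
python3 -m pendant '{"dp":[[0,0,-0.03],[0,0,-0.06],[0,0,-0.065],[0,0,-0.065],[0,0,-0.065]],"rotation":[[0,0,0],[0,0,0],[0,0,0],[0,0,0],[0,0,0]]}'
python3 tw.py;python3 hand.py wl.npy;python3 -c "
from h import *
plan([460,-88.7,350],105.53)"
```

```text
time: 47.42
tool_pos: [473.7, -274.2, 234.4]
tcp_rot: [-3.14, 0.002, 0.077]
contact_force: [-0.8, 0.8, -2.8]
grip_width: 15.8
finger_force: 30.0
time: 48.42
tool_pos: [474.3, -274.6, 196.9]
tcp_rot: [-3.141, 0.0, 0.077]
contact_force: [-0.4, -0.6, -1.2]
grip_width: 16.0
finger_force: 30.0
t 48.48 pos [ 474.4 -274.7  197.2] rot [-180.    -0.     4.4] F [ 0.5  0.7 -1.9] w 15.8 ff 30.0
Yspan 75.8 tray centre [ 523.3 -282.5]
95 [346.  26.] [ 608. -287.] [ 611. -288.]
20 [317.  30.] [ 604. -264.] [ 606. -264.]
73 [324.  97.] [ 552. -274.] [ 552. -274.]
69 [342.  98.] [ 552. -290.] [ 552. -290.]
71 [318. 113.] [ 538. -270.] [ 538. -270.]
83 [345. 115.] [ 538. -293.] [ 538. -294.]
14 [328. 124.] [ 529. -279.] [ 529. -279.]
81 [324. 176.] [ 483. -280.] [ 481. -280.]
63 [341. 175.] [ 484. -295.] [ 482. -296.]
19 [348. 190.] [ 472. -303.] [ 469. -304.]
18 [329. 199.] [ 462. -286.] [ 459. -287.]
time: 49.48
tool_pos: [471.8, -249.6, 287.4]
tcp_rot: [-3.14, 0.002, 0.076]
contact_force: [1.2, -0.5, -0.6]
grip_width: 15.8
finger_force: 30.0
time: 50.1
tool_pos: [472.1, -249.5, 350.7]
tcp_rot: [-3.
[... 289 characters left out ...]
437408447)
Yspan 74.2 tray centre [ 540.8 -281.3]
27 [342.  41.] [ 622. -268.] [ 597. -260.]
17 [355.  41.] [ 623. -284.] [ 597. -271.]
27 [338.  53.] [ 607. -264.] [ 587. -258.]
34 [356.  53.] [ 609. -287.] [ 588. -274.]
26 [342. 100.] [ 552. -274.] [ 548. -265.]
17 [354. 100.] [ 552. -290.] [ 549. -276.]
23 [338. 110.] [ 538. -270.] [ 539. -262.]
29 [356. 112.] [ 538. -294.] [ 539. -278.]
26 [341. 153.] [ 483. -280.] [ 501. -269.]
16 [353. 153.] [ 484. -295.] [ 502. -280.]
27 [338. 163.] [ 469. -276.] [ 491. -266.]
28 [355. 164.] [ 470. -300.] [ 492. -282.]
wl.npy 1327 [317.7 242.6] [298. 223.] [337. 260.] dark rows [] []
dp [0.0002, -0.1613, 0.0011] rot [-0.0029, -0.0002, -1.7652] t 50.15
```

All three carriers stand in their bays and the tray is at (543,-281). I'll return the rod to its stand by going back to the grasp pose.

```bash
python3 -m pendant '{"dp":[[0,-0.01,0],[0,-0.03,0],[0,-0.055,0],[0,-0.08,0],[0,-0.105,0],[0,-0.13,0],[0,-0.15,0],[0,-0.161,0]],"rotation":[[0,0,-0.1],[0,0,-0.28],[0,0,-0.46],[0,0,-0.64],[0,0,-0.82],[0,0,-1.0],[0,0,-1.18],[0,0,-1.35]]}'
python3 -m pendant '{"dp":[[0,0,0],[0,0,0],[0,0,0],[0,0,0],[0,0,0]],"rotation":[[0,0,-0.15],[0,0,-0.3],[0,0,-0.415],[0,0,-0.415],[0,0,-0.415]]}'
python3 -c "
from h import *
st();c=cap('wrist');np.save('wl.npy',c,allow_pickle=True)
plan([460.1,-88.7,300],105.53)";python3 hand.py wl.npy
```

```text
time: 51.15
tool_pos: [459.8, -88.1, 351.4]
tcp_rot: [-3.14, -0.001, 1.433]
contact_force: [-0.2, 0.6, -2.5]
grip_width: 16.2
finger_force: 30.0
time: 51.78
tool_pos: [460.0, -89.2, 351.8]
tcp_rot: [-3.141, -0.001, 1.84]
contact_force: [-0.1, -0.2, -1.8]
grip_width: 16.0
finger_force: 30.0
t 51.77 pos [460.  -89.2 351.8] rot [-1.7997e+02 -3.0000e-02  1.0540e+02] F [-0.1 -0.2 -1.8] w 16.0 ff 30.0
dp [0.0004, 0.0002, 0.0519] rot [-0.0004, -0.0004, -0.0019] t 51.83
wl.npy 1291 [317.7 242.9] [298. 223.] [337. 260.] dark rows [] []
```

```bash
python3 -m pendant '{"dp":[[0.0003,0,0.02],[0.0003,0,0.045],[0.0003,0,0.06],[0.0003,0,0.06],[0.0003,0,0.06]],"rotation":[[0,0,-0.002],[0,0,-0.002],[0,0,-0.002],[0,0,-0.002],[0,0,-0.002]]}'
python3 -c "
from h import *
st();c=cap('wrist','pics/w10.png');np.save('w10.npy',c,allow_pickle=True)
plan([460.1,-88.7,159],105.53)
cv2.imwrite('pics/w10c.png',cv2.resize(c['pixels'][100:250,220:420,::-1],None,fx=3,fy=3,interpolation=cv2.INTER_CUBIC))"
```

```text
time: 52.45
tool_pos: [460.4, -89.0, 292.9]
tcp_rot: [3.141, 0.001, 1.843]
contact_force: [-0.2, 0.2, -2.1]
grip_width: 16.0
finger_force: 30.0
t 52.45 pos [460.4 -89.  292.9] rot [1.7994e+02 3.0000e-02 1.0561e+02] F [-0.2  0.2 -2.1] w 16.0 ff 30.0
dp [0.0006, -0.0004, 0.134] rot [0.0013, 0.0008, 0.0016] t 52.5
```

```bash
python3 -m pendant '{"dp":[[0.0004,0,0.008],[0.0004,0,0.016],[0.0004,0,0.024],[0.0004,0,0.03],[0.0004,0,0.03]],"rotation":[[0,0,0],[0,0,0],[0,0,0],[0,0,0],[0,0,0]]}'
python3 -m pendant '{"dp":[[0,0,0.01],[0,0,0.025],[0,0,0.04],[0,0,0.055],[0,0,0.07],[0,0,0.085],[0,0,0.092],[0,0,0.092]],"rotation":[[0,0,0],[0,0,0],[0,0,0],[0,0,0],[0,0,0],[0,0,0],[0,0,0],[0,0,0]]}'
python3 -c "
from h import *
plan([460.1,-88.7,159],105.53)"
```

```text
time: 53.12
tool_pos: [459.7, -88.4, 261.6]
tcp_rot: [-3.141, -0.001, 1.844]
contact_force: [-0.7, -0.2, -1.3]
grip_width: 15.7
finger_force: 30.0
time: 54.12
tool_pos: [459.8, -88.4, 169.8]
tcp_rot: [-3.141, -0.001, 1.844]
contact_force: [0.8, 0.2, -2.5]
grip_width: 15.8
finger_force: 30.0
dp [-0.0003, 0.0003, 0.0108] rot [-0.0006, -0.0006, 0.002] t 54.12
```

```bash
python3 -m pendant '{"dp":[[0,0,0.004],[0,0,0.008],[0,0,0.0105],[0,0,0.0115],[0,0,0.0115]],"rotation":[[0,0,0],[0,0,0],[0,0,0],[0,0,0],[0,0,0]]}'
python3 -c "
from h import *
for i in range(3): st(); cap('wrist')"
```

```text
time: 54.75
tool_pos: [459.9, -88.5, 159.0]
tcp_rot: [3.141, 0.0, 1.844]
contact_force: [-1.4, 0.2, 2.9]
grip_width: 16.1
finger_force: 30.0
t 54.75 pos [459.9 -88.5 159. ] rot [179.99   0.   105.65] F [-1.4  0.2  2.9] w 16.1 ff 30.0
t 54.8 pos [459.9 -88.5 159. ] rot [1.7999e+02 1.0000e-02 1.0565e+02] F [-2.1 -0.7  3.7] w 16.0 ff 30.0
t 54.85 pos [459.9 -88.5 159. ] rot [1.7999e+02 1.0000e-02 1.0565e+02] F [-2.   0.4  3.9] w 15.9 ff 30.0
```

```bash
python3 -m pendant '{"dp":[[0,0,0],[0,0,0],[0,0,0],[0,0,0],[0,0,0],[0,0,0],[0,0,0],[0,0,0]],"rotation":[[0,0,0],[0,0,0],[0,0,0],[0,0,0],[0,0,0],[0,0,0],[0,0,0],[0,0,0]]}' 0.08
python3 -m pendant '{"dp":[[0,0,-0.02],[0,0,-0.05],[0,0,-0.1],[0,0,-0.16],[0,0,-0.16],[0,0,-0.16]],"rotation":[[0,0,0],[0,0,0],[0,0,0],[0,0,0],[0,0,0],[0,0,0]]}'
python3 -c "
from h import *
st();c=cap('wrist','pics/w11.png');np.save('w11.npy',c,allow_pickle=True)
for a,ce,p in blobs(mask(c,'yellow'),100,(250,400,100,250)): print('ye',a,ce,p.min(0),p.max(0),rect(c,p,199))
c=cap('top');np.save('t11.npy',c,allow_pickle=True)
for a,ce,p in blobs(mask(c,'yellow'),20,(320,345,170,210)): print('ye',a,ce,px2z(c,[ce],199))
for a,ce,p in blobs(mask(c,'orange'),8,(100,420,140,300)): print('or',a,ce,rect(c,p,30),px2z(c,[ce],50))
for a,ce,p in blobs(mask(c,'blue'),200,(120,300,170,300)): print('bl',a,ce,rect(c,p,22))
"
```

```text
time: 55.9
tool_pos: [460.0, -88.5, 158.7]
tcp_rot: [3.141, -0.0, 1.844]
contact_force: [-0.1, -0.3, -0.2]
grip_width: 79.8
finger_force: 0.0
time: 56.65
tool_pos: [459.6, -88.4, 318.0]
tcp_rot: [-3.141, -0.001, 1.844]
contact_force: [-0.6, -0.1, -0.6]
grip_width: 80.0
finger_force: 0.0
t 56.65 pos [459.6 -88.4 318. ] rot [-1.7996e+02 -3.0000e-02  1.0564e+02] F [-0.6 -0.1 -0.6] w 80.0 ff 0.0
ye 335 [317.65373134 188.48358209] [309. 173.] [327. 200.] (array([458.99389648, -83.79029846]), (22.861703872680664, 14.893558502197266), -74.30888652801514)
or 26 [397.73076923 141.65384615] (array([ 638.70288086, -306.61700439]), (35.10879898071289, 17.078092575073242), 37.106414794921875) [[ 634.92469643 -301.15406136   50.        ]]
or 517 [388.01740812 176.52804642] (array([ 541.0491333 , -279.54620361]), (216.00393676757812, 78.08019256591797), 4.3895263671875) [[ 522.59656677 -264.11383855   50.        ]]
or 31 [269.74193548 156.83870968] (array([606.11120605, 111.33799744]), (36.61237716674805, 8.535564422607422), -83.82111692428589) [[600.77378312 108.06446497  50.        ]]
or 59 [402.69491525 180.54237288] (array([ 512.90606689, -307.36566162]), (52.25785446166992, 26.912500381469727), 4.389491558074951) [[ 508.04175531 -309.15534227   50.        ]]
or 24 [196.04166667 226.04166667] (array([388.85620117, 348.3326416 ]), (32.044734954833984, 6.381860256195068), 88.10363006591797) [[386.21911679 342.16519851  50.        ]]
bl 1764 [198.32709751 218.80272109] (array([413.35263062, 344.64706421]), (241.2208709716797, 86.42424011230469), -84.1088399887085)
```

The rod is hanging as before. The cover has been knocked, from (430.6,369.6) to about (415,346), so I'll relocate it with the wrist camera.

```bash
python3 -c "
from h import *
plan([415.5,346.5,318],95.9)"
```

```text
dp [0.4305, 0.0751, -0.0003] rot [-0.0026, -0.0017, 0.17] t 56.75
```

```bash
python3 -m pendant '{"dp":[[0.43,0.075,0],[0.43,0.075,0],[0.43,0.075,0],[0.43,0.075,0],[0.43,0.075,0],[0.43,0.075,0],[0.43,0.075,0],[0.43,0.075,0]],"rotation":[[-0.001,0,0.05],[-0.001,0,0.1],[-0.001,0,0.17],[-0.001,0,0.17],[-0.001,0,0.17],[-0.001,0,0.17],[-0.001,0,0.17],[-0.001,0,0.17]]}' 0.0918
python3 -m pendant '{"dp":[[0,0,0.06],[0,0,0.12],[0,0,0.172],[0,0,0.172],[0,0,0.172],[0,0,0.172]],"rotation":[[0,0,0],[0,0,0],[0,0,0],[0,0,0],[0,0,0],[0,0,0]]}'
cat > tabs.py <<'E'
from h import *
c=cap('wrist','pics/w12.png');np.save('w12.npy',c,allow_pickle=True);st()
h=cv2.cvtColor(c['pixels'],cv2.COLOR_RGB2HSV).astype(int)
A=[rect(c,p,52)[0] for a,ce,p in blobs(mask(c,'orange'),100,(200,450,100,260))]
m=((h[...,1]<60)&(h[...,2]>100)).astype(np.uint8)
for a,ce,p in blobs(mask(c,'orange'),100,(200,450,100,260)): print('or',a,ce,rect(c,p,52))
for a,ce,p in blobs(m,100,(200,450,100,260)): print('wh',a,ce,rect(c,p,52))
for a,ce,p in blobs(mask(c,'blue'),1000): print('bl',a,ce,rect(c,p,22))
E
python3 tabs.py
```

```text
time: 57.75
tool_pos: [414.5, 349.1, 316.2]
tcp_rot: [-3.139, 0.001, 1.679]
contact_force: [0.0, -0.8, -0.0]
grip_width: 91.6
finger_force: 0.0
time: 58.5
tool_pos: [417.7, 346.4, 149.1]
tcp_rot: [3.137, -0.002, 1.674]
contact_force: [-0.1, 0.3, 1.0]
grip_width: 91.9
finger_force: 0.0
t 58.55 pos [417.5 346.3 148.9] rot [ 1.7973e+02 -1.1000e-01  9.5890e+01] F [ 1.  -0.6 -0.2] w 91.7 ff 0.0
or 464 [276.26508621 194.10775862] (array([386.89193726, 346.48641968]), (38.625057220458984, 8.552410125732422), -83.34927558898926)
wh 117513 [293.51089667 116.99409427] (array([416.90859985, 389.14898682]), (506.1456298828125, 189.62704467773438), 6.009505748748779)
wh 530 [348.01509434 193.87169811] (array([441.78085327, 352.10791016]), (40.34957504272461, 8.33488941192627), -83.0100646018982)
bl 20816 [310.26455611 133.49154497] (array([411.13241577, 375.07727051]), (187.80738830566406, 89.22978210449219), -84.21196603775024)
bl 12980 [598.22596302 128.24560863] (array([646.86108398, 416.10733032]), (129.838134765625, 73.19746398925781), -64.7153205871582)
bl 2146 [312.02236719 304.13466915] (array([425.38510132, 237.32096863]), (88.61918640136719, 23.052427291870117), 5.728924751281738)
```

```bash
python3 -c "
from h import *
plan([414.3,349.3,26.5],95.85)"
```

```text
dp [0.0031, -0.0035, 0.1224] rot [0.0047, -0.0019, 0.0007] t 58.55
```

```bash
python3 -m pendant '{"dp":[[0.0032,-0.003,0.05],[0.0032,-0.003,0.09],[0.0032,-0.003,0.115],[0.0032,-0.003,0.121],[0.0032,-0.003,0.121],[0.0032,-0.003,0.121]],"rotation":[[0,0,0],[0,0,0],[0,0,0],[0,0,0],[0,0,0],[0,0,0]]}' 0.0918
python3 -c "
from h import *
plan([414.3,349.3,26.5],95.85)"
```

```text
time: 59.3
tool_pos: [414.1, 349.3, 27.2]
tcp_rot: [3.138, -0.001, 1.674]
contact_force: [-1.4, -0.5, -0.6]
grip_width: 91.4
finger_force: 0.0
dp [-0.0, 0.0002, 0.0007] rot [0.0036, -0.0014, 0.0009] t 59.3
```

```bash
python3 -m pendant '{"dp":[[0,0,0.0005],[0,0,0.0005],[0,0,0.0005],[0,0,0.0005],[0,0,0.0005],[0,0,0.0005],[0,0,0.0005],[0,0,0.0005]],"rotation":[[0.0036,-0.0014,0],[0.0036,-0.0014,0],[0.0036,-0.0014,0],[0.0036,-0.0014,0],[0.0036,-0.0014,0],[0.0036,-0.0014,0],[0.0036,-0.0014,0],[0.0036,-0.0014,0]]}' 0.03
python3 -m pendant '{"dp":[[0,0,-0.005],[0,0,-0.02],[0,0,-0.05],[0,0,-0.1],[0,0,-0.15],[0,0,-0.2],[0,0,-0.25],[0,0,-0.27]],"rotation":[[0,0,0],[0,0,0],[0,0,0],[0,0,0],[0,0,0],[0,0,0],[0,0,0],[0,0,0]]}'
python3 -m pendant '{"dp":[[0,0,0],[0,0,0],[0,0,0]],"rotation":[[0,0,0],[0,0,0],[0,0,0]]}'
python3 -c "
from h import *
plan([607.2,97.0,295],95.8)"
```

```text
time: 60.3
tool_pos: [413.5, 348.8, 25.8]
tcp_rot: [-3.14, 0.001, 1.674]
contact_force: [-1.1, -1.5, 6.1]
grip_width: 48.1
finger_force: 30.0
time: 61.3
tool_pos: [414.2, 349.5, 299.4]
tcp_rot: [3.139, -0.001, 1.674]
contact_force: [0.1, -0.6, -3.7]
grip_width: 47.6
finger_force: 30.0
time: 61.68
tool_pos: [413.3, 348.8, 293.7]
tcp_rot: [-3.136, 0.003, 1.674]
contact_force: [0.7, 0.0, -2.6]
grip_width: 47.6
finger_force: 30.0
dp [-0.2704, 0.167, -0.0015] rot [-0.0053, 0.0025, 0.0018] t 61.67
```

```bash
python3 -m pendant '{"dp":[[-0.02,0.012,0],[-0.06,0.037,0],[-0.11,0.068,0],[-0.16,0.099,0],[-0.21,0.13,0],[-0.25,0.154,0],[-0.265,0.164,0],[-0.2705,0.167,0]],"rotation":[[-0.004,0.002,0],[-0.004,0.002,0],[-0.004,0.002,0],[-0.004,0.002,0],[-0.004,0.002,0],[-0.004,0.002,0],[-0.004,0.002,0],[-0.004,0.002,0]]}'
python3 -m pendant '{"dp":[[0,0,0],[0,0,0],[0,0,0],[0,0,0]],"rotation":[[0,0,0],[0,0,0],[0,0,0],[0,0,0]]}'
python3 -c "
from h import *
st();plan([607.1,97.0,210],95.8)
c=cap('wrist','pics/w13.png');np.save('w13.npy',c,allow_pickle=True)
for a,ce,p in blobs(mask(c,'blue'),1000): print('bl',a,ce,rect(c,p,c['o']['tool_pos'][2]-4.5))"
```

```text
time: 62.68
tool_pos: [607.8, 96.8, 293.9]
tcp_rot: [-3.141, -0.001, 1.673]
contact_force: [0.5, 1.0, -3.3]
grip_width: 48.1
finger_force: 30.0
time: 63.18
tool_pos: [607.5, 97.8, 295.3]
tcp_rot: [3.14, -0.001, 1.675]
contact_force: [-0.2, 0.1, -3.2]
grip_width: 47.7
finger_force: 30.0
t 63.17 pos [607.5  97.8 295.3] rot [ 1.799e+02 -5.000e-02  9.595e+01] F [-0.2  0.1 -3.2] w 47.7 ff 30.0
dp [-0.0008, -0.0007, 0.0853] rot [0.0017, -0.0008, 0.0027] t 63.17
bl 45233 [317.96960184 113.20628745] (array([602.6651001 , 149.86138916]), (120.19039916992188, 90.1475601196289), -84.14624977111816)
bl 2472 [317.48624595 309.2394822 ] (array([611.68133545,  62.3024292 ]), (68.59051513671875, 16.88436508178711), 5.927752494812012)
```

```bash
python3 -m pendant '{"dp":[[-0.0008,-0.0005,0.02],[-0.0008,-0.0005,0.05],[-0.0008,-0.0005,0.073],[-0.0008,-0.0005,0.08],[-0.0008,-0.0005,0.08],[-0.0008,-0.0005,0.08]],"rotation":[[0.001,0,0.002],[0.001,0,0.002],[0.001,0,0.002],[0.001,0,0.002],[0.001,0,0.002],[0.001,0,0.002]]}'
python3 -m pendant '{"dp":[[0,0,0.004],[0,0,0.008],[0,0,0.012],[0,0,0.014],[0,0,0.014]],"rotation":[[0,0,0],[0,0,0],[0,0,0],[0,0,0],[0,0,0]]}'
```

```text
time: 63.98
tool_pos: [608.1, 96.5, 216.4]
tcp_rot: [3.139, -0.001, 1.672]
contact_force: [-0.3, 0.5, -2.8]
grip_width: 47.9
finger_force: 30.0
time: 64.6
tool_pos: [607.4, 96.5, 200.9]
tcp_rot: [3.142, -0.001, 1.672]
contact_force: [-0.2, 0.8, -3.0]
grip_width: 47.7
finger_force: 30.0
```

Entering freely. I'll continue to seat.

```bash
python3 -m pendant '{"dp":[[0,0,0.003],[0,0,0.006],[0,0,0.008],[0,0,0.009],[0,0,0.0095],[0,0,0.0095]],"rotation":[[0,0,0],[0,0,0],[0,0,0],[0,0,0],[0,0,0],[0,0,0]]}'
```

```text
time: 65.35
tool_pos: [607.4, 96.5, 191.9]
tcp_rot: [3.141, -0.001, 1.672]
contact_force: [-1.2, -0.1, 0.2]
grip_width: 48.1
finger_force: 30.0
```

```bash
python3 -m pendant '{"dp":[[0,0,0.0008],[0,0,0.0012],[0,0,0.0012]],"rotation":[[0,0,0],[0,0,0],[0,0,0]]}'
python3 -m pendant '{"dp":[[0,0,0],[0,0,0],[0,0,0],[0,0,0],[0,0,0],[0,0,0],[0,0,0],[0,0,0]],"rotation":[[0,0,0],[0,0,0],[0,0,0],[0,0,0],[0,0,0],[0,0,0],[0,0,0],[0,0,0]]}' 0.0918
python3 -m pendant '{"dp":[[0,0,-0.02],[0,0,-0.06],[0,0,-0.1],[0,0,-0.12],[0,0,-0.12],[0,0,-0.12]],"rotation":[[0,0,0],[0,0,0],[0,0,0],[0,0,0],[0,0,0],[0,0,0]]}'
sed 's/p,52/p,218/g;s/p,22/p,188/g;s/w12/w14/g' tabs.py > tabs2.py; python3 tabs2.py
```

```text
time: 65.72
tool_pos: [607.4, 96.5, 191.8]
tcp_rot: [3.14, -0.001, 1.672]
contact_force: [-4.9, -0.2, 7.1]
grip_width: 48.0
finger_force: 30.0
time: 66.72
tool_pos: [607.5, 96.5, 190.4]
tcp_rot: [3.141, -0.001, 1.672]
contact_force: [0.1, -0.5, -0.2]
grip_width: 92.2
finger_force: 0.0
time: 67.47
tool_pos: [607.0, 96.3, 309.0]
tcp_rot: [-3.14, -0.001, 1.672]
contact_force: [0.4, 0.4, -0.7]
grip_width: 91.8
finger_force: 0.0
t 67.53 pos [607.   96.3 308.8] rot [-1.7987e+02 -5.0000e-02  9.5790e+01] F [ 0.5  0.3 -0.7] w 92.2 ff 0.0
or 482 [282.18257261 199.15767635] (array([580.98376465,  94.88014221]), (38.805362701416016, 8.107365608215332), -83.83270406723022)
wh 120468 [298.19002557 113.43392436] (array([586.0559082 , 137.74098206]), (458.3256530761719, 184.71287536621094), 5.805325031280518)
wh 574 [355.23867596 199.29268293] (array([635.31762695,  99.64554596]), (40.40522766113281, 8.811418533325195), -84.3349871635437)
bl 21182 [316.61476726 134.39920687] (array([604.89373779, 125.68859863]), (183.10678100585938, 89.24665069580078), -84.31735229492188)
bl 2820 [318.45425532 307.26702128] (array([619.17706299, -12.35342026]), (89.01294708251953, 29.94451332092285), 5.874444007873535)
```

```bash
python3 -m pendant '{"dp":[[0.05,-0.04,-0.03],[0.2,-0.14,-0.03],[0.2,-0.14,-0.03],[0.2,-0.14,-0.03],[0.2,-0.14,-0.03],[0.2,-0.14,-0.03],[0.2,-0.14,-0.03],[0.2,-0.14,-0.03]],"rotation":[[0,0,0],[0,0,0],[0,0,0],[0,0,0],[0,0,0],[0,0,0],[0,0,0],[0,0,0]]}'
python3 -c "
from h import *
st();a=cap('top');b=cap('scene')
A=cv2.resize(a['pixels'][100:225,215:425,::-1],(790,470//1),interpolation=cv2.INTER_CUBIC)[:,:]
A=cv2.resize(a['pixels'][110:225,215:425,::-1],None,fx=2.6,fy=2.6,interpolation=cv2.INTER_CUBIC)
B=cv2.resize(b['pixels'][170:325,225:465,::-1],None,fx=1.9,fy=1.9,interpolation=cv2.INTER_CUBIC)
W=max(A.shape[1],B.shape[1]);p=lambda i:np.pad(i,((0,0),(0,W-i.shape[1]),(0,0)))
cv2.imwrite('pics/fin.png',np.vstack([p(A),p(B)]))
for q,ce,pp in blobs(mask(a,'blue'),300,(215,330,110,190)): print('bl',q,ce,rect(a,pp,188))
for q,ce,pp in blobs(mask(a,'orange'),8,(215,420,110,240)): print('or',q,ce,rect(a,pp,30))
"
```

```text
time: 68.53
tool_pos: [448.8, 280.2, 340.0]
tcp_rot: [-3.141, -0.0, 1.67]
contact_force: [0.2, -1.1, 0.0]
grip_width: 91.8
finger_force: 0.0
t 68.53 pos [448.8 280.2 340. ] rot [-1.7999e+02 -2.0000e-02  9.5660e+01] F [ 0.2 -1.1  0. ] w 91.8 ff 0.0
bl 2159 [268.14080593 142.30801297] (array([606.78326416,  94.75218201]), (244.78530883789062, 87.08871459960938), -84.43099117279053)
or 25 [397.72 141.64] (array([ 638.70288086, -306.61700439]), (35.10879898071289, 17.078092575073242), 37.106414794921875)
or 421 [386.33729216 179.41092637] (array([ 541.24493408, -279.62753296]), (215.62496948242188, 77.00997161865234), 4.385845184326172)
or 33 [267.90909091 148.39393939] (array([634.96905518, 116.10842896]), (39.19411087036133, 8.371346473693848), -84.8707160949707)
or 67 [399.34328358 158.88059701] (array([ 583.65008545, -298.65127563]), (56.420711517333984, 33.30141067504883), 3.4145712852478027)
or 57 [402.77192982 180.68421053] (array([ 511.51861572, -307.42504883]), (55.473392486572266, 26.736438751220703), 3.406599760055542)
```

View pics/fin.png

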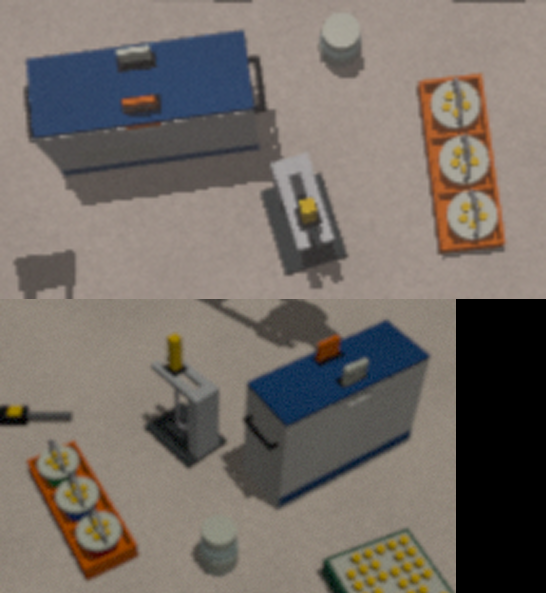

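The final view shows the cover flat on the tank with the orange tab over the strip at (140,102), the rod hanging at (308,210), and three carriers upright at (457,103), (465,160) and (472,215). I'll hand in.

```bash
python3 -c "
from plant import workorder
print(workorder.close_job())"
```

```text
the job is handed in; nothing more can be done
None
```

The job is handed in at about 69 s of the 210 s: all three carriers stand upright in their own tray bays, the rod hangs by its collar in the fork, and the cover sits flat on the tank with the orange tab towards the strip; the snaps look engaged from the tab spacing, and the hand-in gave no verdict.

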